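Load a small bottle under the bell lid of a sample warmer

TASK

Take the bell lid off the sample warmer by its knob and set it aside, knob up, on the open bench. Then stand the smaller of the two white bottles on the open bench upright in the middle of the warmer's round plate, let go of it, and put the lid back over it so that it sits level and fully down on the housing. Set things down gently rather than dropping them, and leave the larger bottle and the stack of culture dishes where they stand.

Things in the scene. Friction and masses are not known exactly. Their poses are not given: they have to be found in the camera images.
- warmer: benchtop sample warmer, fixed: a flat white housing 150 x 150 mm, its flat top 36 mm above the bench, with a raised round aluminium plate on it, 92 mm across and 8 mm thick. Origin: centre of the housing at bench height; x points from its front (grey control panel, facing the robot's right) to its rear (robot's left), z up. A fixed shelf overhangs its rear half
- plate_centre (a point): centre of the top face of the warmer's round plate, 44 mm above the bench; axes as the warmer's
- lid: loose steel bell lid, 0.15 to 0.31 kg, hollow, open below: 76 mm high without its knob (71 mm inside), 110 mm across at the rim, 100 mm at the top, wall 4 mm. It starts over the round plate, rim resting on the housing top (5 mm of play round the plate). Origin: centre of the rim plane, z up through the knob; 36 mm above the bench when seated, 0 when set on the bench
- knob (a point): middle of the gripping part of the lid's knob, 100 mm above the lid's rim. The knob is a black upright cylinder 26 mm across and 28 mm high (from 86 to 114 mm above the rim) on a thin neck 14 mm across and 10 mm high; axes as the lid's
- shelf: white bench shelf, fixed, over the warmer's rear half: a board 300 mm wide, 18 mm thick and 140 mm deep on two steel posts 14 mm thick (with short braces to the board), which stand 120 mm behind its front edge and 135 mm to either side of its middle. Origin: on the bench under the middle of the front edge; x points rearward (as the warmer's x), z up. The brown bottle and dishes on it (up to 135 mm high) are fixed
- shelf_edge (a point): middle of the lower front edge of the shelf board, 250 mm above the bench; axes as the shelf's. The edge runs parallel to the warmer's front, 8 to 24 mm behind the knob's axis when the lid is seated, so a gripper pointing straight down does not fit over the knob; one leaning out from under the edge, towards the warmer's front, by 30 to 45 degrees does
- small_bottle: the smaller loose white bottle with white ribbed screw cap, 31 mm across and 58 mm high, 0.05 kg; straight-sided for its lower half. Origin: centre of its underside, z up. It stands in a row with the larger bottle and the stack of dishes, in any order, to the right of the warmer
- big_bottle: the larger loose white bottle with white ribbed screw cap, 38 mm across and 82 mm high, bystander. Origin: centre of its underside, z up
- dish_stack: loose stack of four culture dishes, 60 mm across and 60 mm high, bystander. Origin: centre of its underside, z up
Not all that is in view belongs to the job. Leave any yellow look-alike of the small_bottle alone.

How it is judged (in metres and radians):
On the way, in this order (a step that is already met when the one before it is completed fails the run):
1. the lid stands on the bench beside the warmer, knob up, released and still (height (world z) of lid below 0.006 m and horizontal distance between lid and warmer above 0.12 m and angle between lid's own z axis and vertical below 0.08 rad and contact force between the fingers and lid below 0.1 N and linear speed of lid below 0.03 m/s), for 0.2 s.
2. the smaller bottle stands upright in the middle of the plate, released, the lid still aside (horizontal distance between small_bottle and plate_centre below 0.025 m and z of small_bottle in the frame of plate_centre between -0.004 and 0.004 m and angle between small_bottle's own z axis and vertical below 0.1 rad and linear speed of small_bottle below 0.03 m/s and contact force between the fingers and small_bottle below 0.1 N and horizontal distance between lid and warmer above 0.12 m), for 0.2 s.
At the end, for the whole second after the job is handed in: The smaller bottle stands upright (within 0.1 rad) on the plate, within 25 mm of its centre, and the lid sits over it level (0.04 rad), centred within 8 mm, its rim on the housing top within 3 mm; both released and at rest (horizontal distance between small_bottle and plate_centre below 0.025 m and z of small_bottle in the frame of plate_centre between -0.004 and 0.004 m and angle between small_bottle's own z axis and vertical below 0.1 rad and linear speed of each of small_bottle, lid below 0.03 m/s and horizontal distance between lid and warmer below 0.008 m and z of lid in the frame of warmer between 0.033 and 0.039 m and angle between lid's own z axis and vertical below 0.04 rad); the robot touches nothing.
It fails at once if the larger bottle is moved more than 20 mm or tipped (distance of big_bottle from where it was at the start of the episode above 0.02 m or angle between big_bottle's own z axis and vertical above 0.3 rad).
It fails at once if the stack of dishes is moved more than 20 mm or tipped (distance of dish_stack from where it was at the start of the episode above 0.02 m or angle between dish_stack's own z axis and vertical above 0.3 rad).
It fails at once if the lid is dropped (falls free faster than 0.7 m/s) (linear speed of lid above 0.7 m/s and contact force between the fingers and lid below 0.05 N).
It fails at once if the small bottle is dropped (falls free faster than 0.7 m/s) (linear speed of small_bottle above 0.7 m/s and contact force between the fingers and small_bottle below 0.05 N).
It also fails if it takes over 64 s, if anything falls off the work surface, if the arm or the gripper's body presses on something with over 40 N, if the wrist force passes 120 N, or if a joint passes its speed limit or range.

ROBOT

A 7-joint arm with a two-finger parallel gripper is mounted at the origin on a cart in front of the work surface, level with it; the furniture and walls round the work are solid. World frame = base frame: x ahead of the robot, y to its left, z up, the work surface at z = 0. Lengths are in m, angles in degrees, forces in N, time in s.
With the tool pointing down it reaches from about 0.425 to 0.8 m from the base axis. Payload 8.3 kg.
Tool frame: the origin (TCP) lies at the very end of the fingers, on their centre line; the grasp point (between the pads) lies manip.pinch_z behind it (manip.pinch_z is the distance from the TCP to the grasp point, in m); z points along the fingers, y is the direction in which the jaws open and shut (so a half turn about z gives the same grasp; the last joint's range is limited). The gripper opens to 85 mm and grips with 20 to 120 N. Pads are 22 mm wide; open, the fingers measure 114 mm over their backs; the gripper's body (76 mm by 85 mm) begins 54 mm behind the grasp point. The pads swing forward as they close: fully open they stand 13 mm farther back than shut.
Start: joints at [-71.557, 21.967, 0.94, 78.501, -0.361, 79.538, -2.664], TCP at [0.235, 0.579, 0.231] pointing down, gripper open.
Joint ranges: [-169.22, 169.22], [-14.56, 117.87], [-87.37, 89.26], [10.42, 133.3], [-82.24, 262.24], [0.94, 117.77], [-172.7, 172.7]. Speed limits (degrees/s): [136.94, 136.94, 172.46, 172.46, 180, 180, 180].

INTERFACE

Orientations are given as a 3x3 rotation matrix whose columns are the frame's x, y, z axes.
In Python, from rig import manip gives the robot as it stands.
- The arm moves only by the tool drive_tool, never from a script. Its argument "moves" is a list of rows, each a list of 3 entries, a list of its own where there are three numbers: the shift along the tool's x, y, z in m, then the turn, a rotation vector about the tool's x, y, z in degrees, then the opening, from 0 (shut) to 1 (fully open). In form: [[[x, y, z], [wx, wy, wz], fingers], ...]. A call has 1 to 8 rows; each row shifts and turns the commanded pose from where the row before left it, along the tool's axes as they then stand; what a row does not reach is not made up. A row lasts 1/10 s, in which the tool goes at most 50 mm and 8.59 degrees, less where a joint would pass 70% of its speed; a pose out of reach is approached as far as the arm can. A call is refused whole if a number of a shift passes 0.05 or a number of a turn 8.59, either way. A call with a gripper value outside its range is refused whole. The fingers move at their own pace and stop on an object; "squeeze" is the grip in N (left out, the last holds). Time passes only in rows, so rows that do not move let the fingers close. It gives the time, the measured TCP pose, the force and the opening at its end, in the units of the state.
- manip.read_state(): the state, without advancing time (a new reading comes with each control period).
- manip.snapshot(name): name is "scene" or "top" or "wrist"; returns a dict with "color" (384x512x3 uint8, red, green, blue), "mtx" (3x3 intrinsics, pixels), "cam_to_world" (4x4, takes a point from camera to world coordinates). Camera axes: x right, y down, z forward; pixel columns grow to the right and rows downward; lengths in m; the calibration is good to about 2 mm. A picture is of the moment at which its call begins. There is no depth.
- manip.job_done(): hands the job in, once; it reports no verdict.
The state is a dict: "t": time; "joint_positions": joint angles; "qd": joint speeds; "joint_torque": joint torques, N m; "tool_pos": TCP position; "eef_rot": TCP orientation; "wrist_force": force on the tool from outside, world axes, zero at the start; "wrist_torque": the same for the moment, N m; "finger_gap": opening from 0.0 (shut) to 1.0 (fully open).
Only numpy, scipy, OpenCV 4.12 (cv2) and the standard library are available. Lean on these libraries where they do the work, as an engineer would, in place of code of your own. Each camera call takes 0.05 s, during which the arm holds its last target.

## Working session

There is one attempt and no reset: what is moved stays moved. The work goes in short steps, Python scripts to look and compute and a tool call to move; the robot and the scene stay as the last step left them, time stands still between calls to the robot, and variables do not carry over. Pictures are saved under pics/ and viewed, and the job is handed in when it is done.

Besides the shell and the picture viewer there is one more tool, called after "Call:" by a JSON object that holds its "name" and its "arguments". drive_tool: Moves the arm, as the interface text tells. Its arguments: {"type":"object","properties":{"moves":{"type":"array","items":{"type":"array"}},"squeeze":{"type":"number"}},"required":["moves"]}

```bash
ls; mkdir -p pics
python3 - <<'E'
from rig import manip
import cv2,numpy as np
s=manip.read_state(); 
for k,v in s.items(): print(k,np.round(v,4).tolist())
print(manip.pinch_z)
for n in ["scene","top","wrist"]:
    d=manip.snapshot(n); cv2.imwrite(f"pics/{n}0.png",d["color"][:,:,::-1]); print(n,d["mtx"].tolist(),np.round(d["cam_to_world"],4).tolist())
    np.savez(f"pics/{n}0.npz",**d)
E
```

```text
pics
t 0.0
joint_positions [-71.5581, 22.0145, 0.9375, 78.5613, -0.3611, 79.5361, -2.665]
qd [-0.1168, -0.1532, -0.0168, 0.0813, 0.0225, 0.0555, -0.0652]
joint_torque [0.0001, -62.7575, 0.8441, -37.1835, 0.0165, 0.0139, -0.0]
tool_pos [0.2344, 0.5789, 0.2303]
eef_rot [[-0.9269, 0.3753, -0.0007], [0.3753, 0.9269, -0.0018], [-0.0, -0.0019, -1.0]]
wrist_force [-0.18, -0.9951, -0.8479]
wrist_torque [-0.0193, 0.0094, -0.0288]
finger_gap 1.0014
0.0187
scene [[423.74099399193443, 0.0, 249.94751476648008], [0.0, 423.74099399193443, 198.5641949918052], [0.0, 0.0, 1.0]] [[0.9121, 0.2643, -0.3133, 0.8728], [0.4094, -0.5479, 0.7295, -0.7629], [0.0212, -0.7937, -0.608, 0.7388], [0.0, 0.0, 0.0, 1.0]]
top [[474.0764235005571, 0.0, 255.45633262821423], [0.0, 474.0764235005571, 193.68832551627094], [0.0, 0.0, 1.0]] [[0.0246, -0.9953, 0.0935, 0.453], [-0.9997, -0.0238, 0.0098, -0.0579], [-0.0075, -0.0937, -0.9956, 1.2353], [0.0, 0.0, 0.0, 1.0]]
wrist [[289.2089288264864, 0.0, 257.39775781123706], [0.0, 289.2089288264864, 193.05493202174665], [0.0, 0.0, 1.0]] [[0.3755, 0.8781, 0.2966, 0.1586], [0.9268, -0.3554, -0.1214, 0.6114], [-0.0012, 0.3205, -0.9472, 0.3744], [0.0, 0.0, 0.0, 1.0]]
```

View pics/scene0.png

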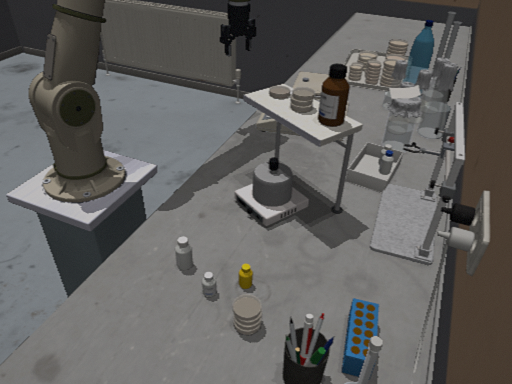

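View pics/top0.png

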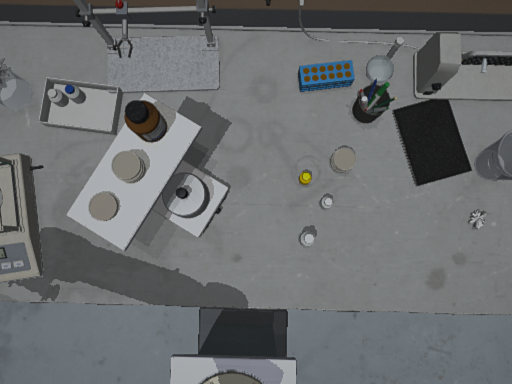

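View pics/wrist0.png

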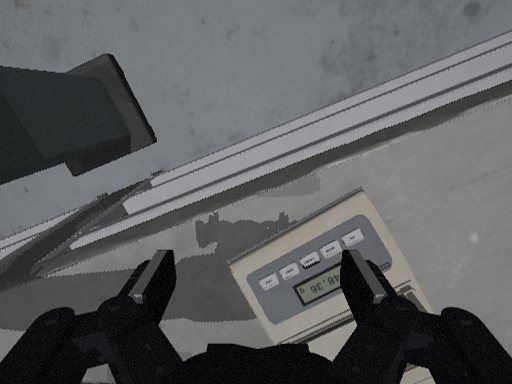

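The scene view shows the big bottle at (184,253), the small one at (209,283), a yellow decoy at (246,276), the dishes at (248,314) and the lid at (272,185). In the top view they are the knob at (182,194), small bottle (327,202), big bottle (307,239), dishes (343,159) and yellow bottle (306,177). I'll zoom in on both to measure.

```bash
cat > h.py <<'E'
import numpy as np, cv2
def load(n): 
    d=np.load(f"pics/{n}.npz"); return d["color"],d["mtx"],d["cam_to_world"]
def ray(K,T,u,v):
    d=np.linalg.inv(K)@np.array([u,v,1.0]); d=T[:3,:3]@d; return T[:3,3],d/np.linalg.norm(d)
def onz(K,T,u,v,z):
    o,d=ray(K,T,u,v); return o+d*(z-o[2])/d[2]
def tri(r1,r2):
    A=np.zeros((3,3));b=np.zeros(3)
    for o,d in (r1,r2):
        P=np.eye(3)-np.outer(d,d);A+=P;b+=P@o
    p=np.linalg.solve(A,b)
    e=[np.linalg.norm((np.eye(3)-np.outer(d,d))@(p-o)) for o,d in (r1,r2)]
    return p,e
def proj(K,T,p):
    q=T[:3,:3].T@(np.asarray(p,float)-T[:3,3]); q=K@q; return q[:2]/q[2]
E
python3 - <<'E'
import cv2
from h import *
c,_,_=load("top0"); a=cv2.resize(c[130:260,60:220,::-1],None,fx=5,fy=4.6 and 5,interpolation=cv2.INTER_CUBIC)[:600]; cv2.imwrite("pics/topz1.png",a[:, :800])
a=cv2.resize(c[130:260,260:380,::-1],None,fx=4,fy=4,interpolation=cv2.INTER_CUBIC); cv2.imwrite("pics/topz2.png",a)
c,_,_=load("scene0"); a=cv2.resize(c[75:235,220:380,::-1],None,fx=3.75,fy=3.75,interpolation=cv2.INTER_CUBIC); cv2.imwrite("pics/scz1.png",a)
a=cv2.resize(c[225:345,160:290,::-1],None,fx=5,fy=5,interpolation=cv2.INTER_CUBIC); cv2.imwrite("pics/scz2.png",a)
E
```

```text
(no output)
```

View pics/topz1.png

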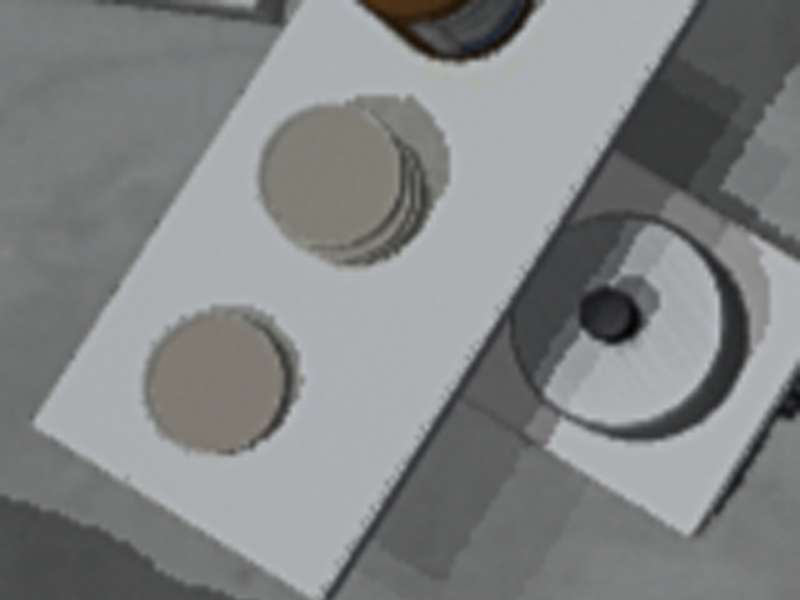

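View pics/topz2.png

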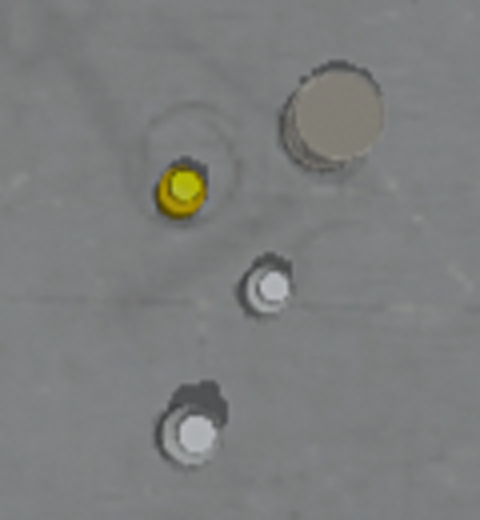

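View pics/scz1.png

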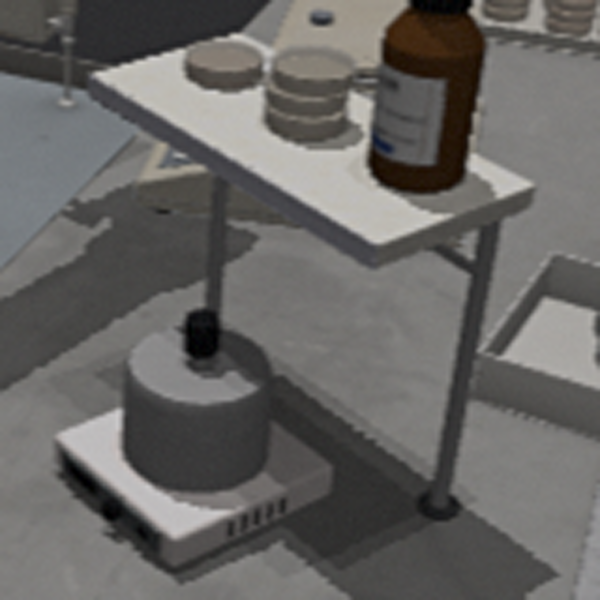

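View pics/scz2.png

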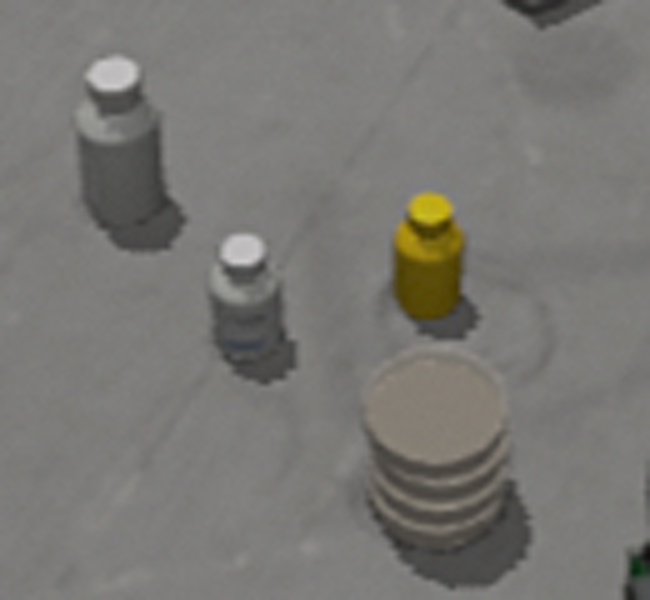

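Zoomed views: the knob top is near top (181,192) / scene (274,159). The caps are small top (328,202) / scene (208.5,274.5), and big top (309,238). The housing's front-left and right corners are visible. Next I'll get masked centroids and triangulate.

Run:
```python
import cv2
from h import *
def cents(img,box,f):
    x0,y0,x1,y1=box; c=img[y0:y1,x0:x1].astype(int); m=f(c).astype(np.uint8)
    n,l,s,ce=cv2.connectedComponentsWithStats(m); i=1+np.argmax(s[1:,4]); return ce[i]+[x0,y0],s[i]
t,Kt,Tt=load("top0"); s,Ks,Ts=load("scene0")
br=lambda th:(lambda c:c.min(2)>th)
R={}
for n,bt,bs in [("small",(315,190,340,215),(195,265,225,285)),("big",(295,225,320,250),(170,230,200,250))]:
    for th in (150,170,185):
        try:
            a=cents(t,bt,br(th)); b=cents(s,bs,br(th))
            p,e=tri(ray(Kt,Tt,*a[0]),ray(Ks,Ts,*b[0])); print(n,th,a[0].round(1),a[1][4],b[0].round(1),b[1][4],p.round(4),np.round(e,4))
        except Exception as ex: print(n,th,ex)
dk=lambda c:c.max(2)<45
a=cents(t,(170,180,195,205),dk); b=cents(s,(262,150,285,175),lambda c:c.max(2)<40)
print("knob",a,b)
# knob: mid body in scene; top face in top
print(tri(ray(Kt,Tt,181.2,192.5),ray(Ks,Ts,273.9,159.6)))
print("knob top on z=.15:",onz(Kt,Tt,181.2,192.5,.150),onz(Ks,Ts,273.9,159.6,.150))
# shelf front lower edge in the top image: zoom pts
for (x,y,z) in [(325,598,.250),(700,0,.250)]:
    print("edge",onz(Kt,Tt,x/5+60-.4,y/5+130-.4,z))
# top view of housing corners
for (x,y) in [(690,535),(470,400)]:
    print("hous",onz(Kt,Tt,x/5+59.6,y/5+129.6,.036))
# scene: housing top corners
for (x,y) in [(58,437),(165,548),(330,467)]:
    print("housS",onz(Ks,Ts,x/3.75+219.6,y/3.75+74.6,.036))
# dishes
print("dish",onz(Kt,Tt,338/4+260,113/4+130,.06),"yellow",onz(Kt,Tt,184/4+260,185/4+130,.058))
# shelf scene corners lower front
for (x,y) in [(372,263),(92,92)]: print("shelfS",onz(Ks,Ts,x/3.75+219.6,y/3.75+74.6,.25))
```

```text
small 150 [328.1 201.2] 40 [208.  274.5] 44 [ 0.5495 -0.2275  0.0569] [0.0003 0.0003]
small 170 [328.2 201.6] 32 [207.9 274.4] 37 [ 0.5489 -0.2275  0.0567] [0.0008 0.0008]
small 185 attempt to get argmax of an empty sequence
big 150 [308.8 238.1] 66 [182.2 239.2] 56 [ 0.4571 -0.1782  0.0811] [0.0006 0.0006]
big 170 [308.6 238.4] 54 [182.2 239.4] 44 [ 0.4564 -0.1777  0.0798] [0.0009 0.0009]
big 185 attempt to get argmax of an empty sequence
knob (array([181.38596491, 191.98245614]), array([ 6,  8, 12, 10, 57], dtype=int32)) (array([273.7047619 , 163.73333333]), array([  7,   8,  10,  13, 105], dtype=int32))
(array([0.55509795, 0.12467159, 0.14817669]), [np.float64(0.0014586092546741622), np.float64(0.001458609254674362)])
knob top on z=.15: [0.55360386 0.1237158  0.15      ] [0.55725966 0.12287807 0.15      ]
edge [0.4237527  0.21955768 0.25      ]
edge [0.67891885 0.07326099 0.25      ]
hous [0.45350249 0.09700821 0.036     ]
hous [0.51893401 0.21116892 0.036     ]
housS [0.45927081 0.09344965 0.036     ]
housS [0.58021979 0.01056062 0.036     ]
housS [0.65382014 0.1466467  0.036     ]
dish [ 0.65784299 -0.26713799  0.06      ] yellow [ 0.61040363 -0.17168864  0.058     ]
shelfS [0.67998381 0.07710361 0.25      ]
shelfS [0.4235959  0.22441341 0.25      ]
```

The triangulated heights match the text: small cap 57 mm, big cap 81 mm, knob top 148 mm. The warmer's yaw is about 60° and its centre about (0.555, 0.122). The shelf edge is about 20 mm behind the knob axis. Next is a planner helper for the rows.

```bash
cat > plan.py <<'E'
import numpy as np, sys
from scipy.spatial.transform import Rotation as R, Slerp
from rig import manip
YAW=60.0
def Rt(a,lower=True,yaw=YAW):
    a=np.radians(a); c=np.cos(np.radians(yaw)); s=np.sin(np.radians(yaw)); n=np.array([c,s,0]); k=np.array([0,0,1.])
    z=np.sin(a)*n-np.cos(a)*k; x=-(np.cos(a)*n+np.sin(a)*k); 
    if not lower: x=-x
    return np.stack([x,np.cross(z,x),z],1)
def N(yaw=YAW):
    c=np.cos(np.radians(yaw)); s=np.sin(np.radians(yaw)); return np.array([c,s,0]),np.array([s,-c,0])
def rows(wps,p0=None,R0=None,grip=1,dp=.045,dr=8.2,q=.001,rq=.1):
    """wps: list of (pos,Rot,[minrows]); prints rounded rows"""
    s=manip.read_state()
    p=np.array(s["tool_pos"] if p0 is None else p0); Rc=np.array(s["eef_rot"] if R0 is None else R0)
    out=[]
    for w in wps:
        tp,tr=np.array(w[0],float),np.array(w[1]); mn=w[2] if len(w)>2 else 1
        ang=np.degrees(np.linalg.norm(R.from_matrix(Rc.T@tr).as_rotvec()))
        k=int(max(mn,np.ceil(np.linalg.norm(tp-p)/dp),np.ceil(ang/dr)))
        for i in range(k):
            f=1/(k-i)
            d=Rc.T@((tp-p)*f); rv=np.degrees(R.from_matrix(Rc.T@tr).as_rotvec())*f
            d=np.round(np.round(d/q)*q,4)+0; rv=np.round(np.round(rv/rq)*rq,2)+0
            p=p+Rc@d; Rc=Rc@R.from_rotvec(np.radians(rv)).as_matrix()
            out.append([d.tolist(),rv.tolist(),grip])
    for i in range(0,len(out),8):
        print("["+",".join(str(o).replace(" ","") for o in out[i:i+8])+"]")
    print("end",p.round(4).tolist(), "rows",len(out)); return p,Rc
def st():
    s=manip.read_state(); print("t",round(s["t"],2),"p",np.round(s["tool_pos"],4).tolist(),"gap",round(s["finger_gap"],3),"F",np.round(s["wrist_force"],1).tolist(),"j",np.round(s["joint_positions"],0).tolist()); return s
E
python3 - <<'E'
from plan import *
Rg=Rt(38); print(Rg.round(3))
P=np.array([.5555,.1235,.136]); tcp=P+.0187*Rg[:,2]; print(tcp)
from scipy.spatial.transform import Rotation as R, Slerp
R0=np.array(manip.read_state()["eef_rot"])
sl=Slerp([0,1],R.from_matrix([R0,Rg]))
n,e=N()
rows([((.29,.46,.42),sl(.2).as_matrix()),((.39,.22,.43),sl(.6).as_matrix()),((.44,-.02,.36),Rg),(tcp-.10*Rg[:,2]-0.05*n,Rg)])
E
```

```text
[[-0.394 -0.866  0.308]
 [-0.682  0.5    0.533]
 [-0.616  0.    -0.788]]
[0.56125643 0.13347044 0.1212642 ]
[[[-0.016,-0.015,-0.032],[-0.9,-1.0,-2.6],1],[[-0.016,-0.015,-0.031],[-0.9,-1.0,-2.6],1],[[-0.016,-0.015,-0.031],[-0.9,-1.1,-2.6],1],[[-0.016,-0.016,-0.032],[-0.9,-1.0,-2.7],1],[[-0.015,-0.016,-0.031],[-0.9,-1.1,-2.6],1],[[-0.015,-0.016,-0.032],[-0.9,-1.0,-2.7],1],[[-0.021,-0.038,-0.002],[-1.8,-2.1,-5.2],1],[[-0.018,-0.039,-0.003],[-1.8,-2.1,-5.3],1]]
[[[-0.014,-0.041,-0.003],[-1.8,-2.1,-5.2],1],[[-0.01,-0.042,-0.004],[-1.8,-2.1,-5.3],1],[[-0.007,-0.043,-0.005],[-1.8,-2.1,-5.2],1],[[-0.003,-0.043,-0.006],[-1.9,-2.1,-5.3],1],[[0.013,-0.04,0.002],[-1.8,-2.1,-5.2],1],[[0.016,-0.039,0.0],[-1.8,-2.1,-5.3],1],[[0.02,-0.037,-0.002],[-1.8,-2.1,-5.2],1],[[0.023,-0.036,-0.003],[-1.8,-2.1,-5.3],1]]
[[[0.026,-0.033,-0.006],[-1.9,-2.1,-5.2],1],[[0.03,-0.03,-0.007],[-1.8,-2.0,-5.3],1],[[0.007,-0.006,0.035],[0.0,0.0,0.0],1],[[0.007,-0.006,0.035],[0.0,0.0,0.0],1],[[0.006,-0.005,0.035],[0.0,0.0,0.0],1],[[0.007,-0.006,0.036],[0.0,0.0,0.0],1],[[0.006,-0.005,0.035],[0.0,0.0,0.0],1]]
end [0.5053, 0.0373, 0.2005] rows 23
```

Call:
{"name": "drive_tool", "arguments": {"moves": [[[-0.016,-0.015,-0.032],[-0.9,-1.0,-2.6],1],[[-0.016,-0.015,-0.031],[-0.9,-1.0,-2.6],1],[[-0.016,-0.015,-0.031],[-0.9,-1.1,-2.6],1],[[-0.016,-0.016,-0.032],[-0.9,-1.0,-2.7],1],[[-0.015,-0.016,-0.031],[-0.9,-1.1,-2.6],1],[[-0.015,-0.016,-0.032],[-0.9,-1.0,-2.7],1]]}}

```text
t: 0.75
tool_pos: [0.2901, 0.459, 0.4218]
eef_rot: [[-0.987, 0.101, 0.128], [0.11, 0.992, 0.064], [-0.12, 0.078, -0.99]]
wrist_force: [-0.4, 0.7, 0.9]
finger_gap: 0.998
```

```bash
python3 -c "
from plan import *
st()"
```

```text
t 0.75 p [0.2901, 0.459, 0.4218] gap 0.998 F [-0.4, 0.7, 0.9] j [-66.0, 5.0, 2.0, 76.0, 5.0, 92.0, 20.0]
```

Call:
{"name": "drive_tool", "arguments": {"moves": [[[-0.021,-0.038,-0.002],[-1.8,-2.1,-5.2],1],[[-0.018,-0.039,-0.003],[-1.8,-2.1,-5.3],1],[[-0.014,-0.041,-0.003],[-1.8,-2.1,-5.2],1],[[-0.01,-0.042,-0.004],[-1.8,-2.1,-5.3],1],[[-0.007,-0.043,-0.005],[-1.8,-2.1,-5.2],1],[[-0.003,-0.043,-0.006],[-1.9,-2.1,-5.3],1]]}}

```text
t: 1.35
tool_pos: [0.3735, 0.2761, 0.4297]
eef_rot: [[-0.903, -0.343, 0.259], [-0.29, 0.931, 0.222], [-0.318, 0.126, -0.94]]
wrist_force: [-0.8, -0.6, 0.8]
finger_gap: 0.999
```

```bash
python3 -c "
from plan import *
st()"
```

```text
t 1.35 p [0.3735, 0.2761, 0.4297] gap 0.999 F [-0.8, -0.6, 0.8] j [-40.0, -15.0, -0.0, 95.0, -0.0, 79.0, 69.0]
```

Run:
```python
from plan import *
Rg=Rt(38)
P=np.array([.5555,.1235,.136]); tcp=P+.0187*Rg[:,2]
R0=np.array(manip.read_state()["eef_rot"])
sl=Slerp([0,1],R.from_matrix([R0,Rg])); n,e=N()
rows([((.45,.16,.40),sl(.35).as_matrix()),((.49,.01,.34),sl(.75).as_matrix()),(tcp-.10*Rg[:,2]-0.06*n,Rg)])
```

```text
[[[-0.006,-0.035,0.005],[-1.1,-1.4,-3.4],1],[[-0.004,-0.035,0.005],[-1.1,-1.4,-3.3],1],[[-0.003,-0.035,0.005],[-1.1,-1.4,-3.4],1],[[0.0,-0.035,0.004],[-1.2,-1.4,-3.3],1],[[0.016,-0.038,0.004],[-1.3,-1.6,-3.8],1],[[0.019,-0.037,0.003],[-1.3,-1.6,-3.9],1],[[0.022,-0.036,0.001],[-1.2,-1.6,-3.8],1],[[0.024,-0.034,0.0],[-1.3,-1.6,-3.9],1]]
[[[0.015,-0.001,0.032],[-0.8,-1.0,-2.4],1],[[0.016,-0.001,0.032],[-0.8,-1.0,-2.4],1],[[0.016,0.0,0.031],[-0.8,-1.0,-2.4],1],[[0.017,0.0,0.031],[-0.8,-1.0,-2.4],1]]
end [0.5002, 0.028, 0.1999] rows 12
```

Call:
{"name": "drive_tool", "arguments": {"moves": [[[-0.006,-0.035,0.005],[-1.1,-1.4,-3.4],1],[[-0.004,-0.035,0.005],[-1.1,-1.4,-3.3],1],[[-0.003,-0.035,0.005],[-1.1,-1.4,-3.4],1],[[0.0,-0.035,0.004],[-1.2,-1.4,-3.3],1],[[0.016,-0.038,0.004],[-1.3,-1.6,-3.8],1],[[0.019,-0.037,0.003],[-1.3,-1.6,-3.9],1],[[0.022,-0.036,0.001],[-1.2,-1.6,-3.8],1],[[0.024,-0.034,0.0],[-1.3,-1.6,-3.9],1]]}}

```text
t: 2.15
tool_pos: [0.4664, 0.0429, 0.3524]
eef_rot: [[-0.618, -0.723, 0.309], [-0.593, 0.687, 0.42], [-0.516, 0.076, -0.853]]
wrist_force: [0.2, -0.0, -0.9]
finger_gap: 0.998
```

Run:
```python
from plan import *
s=st(); print(np.round(s["eef_rot"],3).tolist())
Rg=Rt(38)
P=np.array([.5555,.1235,.136]); tcp=P+.0187*Rg[:,2]
n,e=N()
rows([(tcp-.10*Rg[:,2]-0.06*n,Rg)])
```

```text
t 2.15 p [0.4664, 0.0429, 0.3524] gap 0.998 F [0.2, -0.0, -0.9] j [5.0, -12.0, 6.0, 106.0, -28.0, 73.0, 152.0]
[[-0.618, -0.723, 0.309], [-0.593, 0.687, 0.42], [-0.516, 0.076, -0.853]]
[[[0.017,-0.012,0.034],[-1.0,-1.6,-3.4],1],[[0.018,-0.011,0.033],[-1.0,-1.6,-3.4],1],[[0.02,-0.01,0.032],[-1.1,-1.5,-3.4],1],[[0.021,-0.01,0.031],[-1.0,-1.6,-3.4],1]]
end [0.5, 0.028, 0.1999] rows 4
```

j7 would run near its limit in this orientation, so I'll use the half-turned grasp, with the camera on the upper side, and lean it 43° for shelf clearance.

Run:
```python
from plan import *
Rg=Rt(43,False)
P=np.array([.5555,.1235,.136]); tcp=P+.0187*Rg[:,2]
R0=np.array(manip.read_state()["eef_rot"])
print(np.degrees(R.from_matrix(R0.T@Rg).as_rotvec()))
n,e=N()
rows([((.47,.0,.30),Rg)],dr=8.5)
```

```text
[-16.40206364   6.85489096 165.62175693]
[[[0.003,-0.002,0.001],[-0.8,0.3,8.3],1],[[0.002,-0.002,0.001],[-0.8,0.3,8.3],1],[[0.002,-0.002,0.001],[-0.8,0.3,8.3],1],[[0.001,-0.003,0.001],[-0.8,0.3,8.3],1],[[0.001,-0.003,0.001],[-0.8,0.4,8.3],1],[[0.001,-0.003,0.001],[-0.8,0.4,8.3],1],[[0.0,-0.003,0.001],[-0.8,0.3,8.3],1],[[0.0,-0.003,0.001],[-0.8,0.4,8.3],1]]
[[[-0.001,-0.003,0.001],[-0.8,0.4,8.3],1],[[-0.001,-0.003,0.001],[-0.8,0.3,8.3],1],[[-0.002,-0.003,0.001],[-0.8,0.4,8.3],1],[[-0.002,-0.003,0.001],[-0.8,0.4,8.3],1],[[-0.002,-0.002,0.001],[-0.8,0.3,8.3],1],[[-0.003,-0.002,0.001],[-0.8,0.4,8.2],1],[[-0.003,-0.001,0.001],[-0.8,0.4,8.3],1],[[-0.003,-0.001,0.001],[-0.8,0.3,8.2],1]]
[[[-0.003,-0.001,0.001],[-0.9,0.4,8.3],1],[[-0.004,0.0,0.001],[-0.8,0.3,8.2],1],[[-0.003,0.0,0.001],[-0.9,0.4,8.3],1],[[-0.003,0.001,0.002],[-0.8,0.3,8.2],1]]
end [0.4698, 0.0005, 0.3002] rows 20
```

Call:
{"name": "drive_tool", "arguments": {"moves": [[[0.003,-0.002,0.001],[-0.8,0.3,8.3],1],[[0.002,-0.002,0.001],[-0.8,0.3,8.3],1],[[0.002,-0.002,0.001],[-0.8,0.3,8.3],1],[[0.001,-0.003,0.001],[-0.8,0.3,8.3],1],[[0.001,-0.003,0.001],[-0.8,0.4,8.3],1],[[0.001,-0.003,0.001],[-0.8,0.4,8.3],1],[[0.0,-0.003,0.001],[-0.8,0.3,8.3],1],[[0.0,-0.003,0.001],[-0.8,0.4,8.3],1]]}}

```text
t: 2.95
tool_pos: [0.4668, 0.027, 0.3337]
eef_rot: [[-0.934, 0.269, 0.236], [0.354, 0.785, 0.508], [-0.049, 0.558, -0.828]]
wrist_force: [0.1, 0.2, -0.1]
finger_gap: 1.002
```

Call:
{"name": "drive_tool", "arguments": {"moves": [[[-0.001,-0.003,0.001],[-0.8,0.4,8.3],1],[[-0.001,-0.003,0.001],[-0.8,0.3,8.3],1],[[-0.002,-0.003,0.001],[-0.8,0.4,8.3],1],[[-0.002,-0.003,0.001],[-0.8,0.4,8.3],1],[[-0.002,-0.002,0.001],[-0.8,0.3,8.3],1],[[-0.003,-0.002,0.001],[-0.8,0.4,8.2],1],[[-0.003,-0.001,0.001],[-0.8,0.4,8.3],1],[[-0.003,-0.001,0.001],[-0.8,0.3,8.2],1]]}}

```text
t: 3.75
tool_pos: [0.4686, 0.0097, 0.3123]
eef_rot: [[-0.155, 0.947, 0.282], [0.808, -0.043, 0.588], [0.569, 0.318, -0.758]]
wrist_force: [1.1, -0.4, 0.6]
finger_gap: 1.002
```

Call:
{"name": "drive_tool", "arguments": {"moves": [[[-0.003,-0.001,0.001],[-0.9,0.4,8.3],1],[[-0.004,0.0,0.001],[-0.8,0.3,8.2],1],[[-0.003,0.0,0.001],[-0.9,0.4,8.3],1],[[-0.003,0.001,0.002],[-0.8,0.3,8.2],1]]}}

```text
t: 4.15
tool_pos: [0.4695, 0.0023, 0.3003]
eef_rot: [[0.374, 0.863, 0.34], [0.63, -0.505, 0.589], [0.68, -0.006, -0.733]]
wrist_force: [0.2, 0.4, -0.9]
finger_gap: 1.003
```

Run:
```python
from plan import *
s=st(); print(np.round(s["eef_rot"],3).tolist())
import cv2
d=manip.snapshot("wrist"); cv2.imwrite("pics/w1.png",d["color"][:,:,::-1]); np.savez("pics/w1.npz",**d)
Rg=Rt(43,False)
P=np.array([.5555,.1235,.136]); tcp=P+.0187*Rg[:,2]
n,e=N()
rows([(tcp-.10*Rg[:,2]-0.02*n,Rg)])
```

```text
t 4.15 p [0.4695, 0.0023, 0.3003] gap 1.003 F [0.2, 0.4, -0.9] j [19.0, -5.0, 7.0, 113.0, -44.0, 74.0, 9.0]
[[0.374, 0.863, 0.34], [0.63, -0.505, 0.589], [0.68, -0.006, -0.733]]
[[[-0.006,0.005,0.042],[0.0,0.0,-0.3],1],[[-0.006,0.005,0.042],[0.0,0.1,-0.4],1],[[-0.005,0.004,0.042],[0.0,0.0,-0.3],1]]
end [0.5178, 0.0587, 0.1956] rows 3
```

View pics/w1.png

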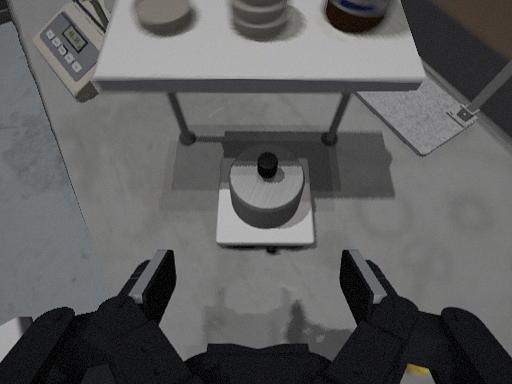

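The wrist view shows the knob at about (267,165), with the lid centred on the housing below it and the shelf edge horizontal near row 82–92. I'll measure knob and edge here and combine them with the fixed views.

Run:
```python
import cv2
from h import *
c,K,T=load("w1"); t,Kt,Tt=load("top0"); s,Ks,Ts=load("scene0")
m=(c[145:185,250:285].max(2)<40).astype(np.uint8); n,l,st_,ce=cv2.connectedComponentsWithStats(m); i=1+np.argmax(st_[1:,4]); print("knob bbox",st_[i],ce[i]+[250,145])
x,y,w,h,_=st_[i]
# body-centre ray: use bbox centre in both scene and wrist (cylinder silhouettes) 
kw=np.array([250+x+(w-1)/2,145+y+(h-1)/2]); 
ms=(s[150:175,262:285].max(2)<40); ys,xs=np.nonzero(ms); ks=np.array([262+(xs.min()+xs.max())/2,150+(ys.min()+ys.max())/2])
mt=(t[180:205,170:195].max(2)<45); ys,xs=np.nonzero(mt); kt=np.array([170+(xs.min()+xs.max())/2,180+(ys.min()+ys.max())/2])
print(kw,ks,kt)
for a,b in [((K,T,*kw),(Ks,Ts,*ks)),((K,T,*kw),(Kt,Tt,*kt)),((Ks,Ts,*ks),(Kt,Tt,*kt))]:
    p,e=tri(ray(*a),ray(*b)); print(p.round(4),np.round(e,4))
print("z=.136",onz(K,T,*kw,.136),onz(Ks,Ts,*ks,.136), "top z.15",onz(Kt,Tt,*kt,.145))
# shelf lower edge in wrist: brightness transition down columns
g=cv2.cvtColor(c,cv2.COLOR_RGB2GRAY).astype(int)
for col in (120,160,200,240,280,320,360,400):
    print(col,[int(v) for v in g[74:98,col]])
```

```text
knob bbox [  8   7  20  27 437] [267.15789474 164.72540046]
[267.5 165. ] [273.5 164. ] [181.5 192.5]
[0.5561 0.1271 0.1341] [0.0007 0.0007]
[0.5545 0.1245 0.1409] [0.0001 0.0001]
[0.5555 0.1259 0.1341] [0.0004 0.0004]
z=.136 [0.55609221 0.12679835 0.136     ] [0.55677485 0.12336332 0.136     ] top z.15 [0.55408376 0.12385807 0.145     ]
120 [163, 164, 151, 136, 120, 108, 85, 62, 60, 63, 62, 68, 63, 66, 64, 66, 75, 84, 93, 100, 110, 117, 119, 117]
160 [168, 166, 166, 140, 119, 94, 64, 61, 66, 64, 67, 65, 66, 66, 63, 64, 62, 73, 91, 98, 109, 112, 111, 111]
200 [174, 169, 163, 156, 136, 88, 59, 65, 65, 63, 66, 68, 62, 67, 66, 61, 63, 67, 88, 107, 113, 114, 111, 114]
240 [172, 178, 164, 161, 145, 53, 60, 62, 67, 61, 61, 67, 66, 62, 62, 62, 62, 65, 71, 101, 114, 117, 116, 118]
280 [175, 174, 172, 168, 159, 103, 55, 63, 63, 66, 62, 59, 65, 64, 67, 63, 62, 61, 75, 101, 119, 120, 113, 111]
320 [173, 170, 170, 164, 143, 123, 89, 61, 59, 60, 58, 62, 60, 66, 65, 62, 61, 70, 82, 97, 112, 127, 127, 126]
360 [175, 171, 169, 161, 145, 122, 106, 87, 59, 62, 61, 67, 63, 63, 60, 62, 58, 100, 136, 138, 132, 97, 68, 70]
400 [169, 173, 163, 152, 145, 131, 117, 104, 90, 60, 61, 60, 59, 63, 61, 65, 60, 104, 135, 131, 130, 128, 128, 135]
```

Run:
```python
from h import *
from plan import *
c,K,T=load("w1")
a=onz(K,T,130,91.8,.25); b=onz(K,T,400,91,.25); d=b-a; print(a,b,"yaw",np.degrees(np.arctan2(d[1],d[0]))+90)
Pk=np.array([.5558,.1255,.135]); n,e=N(); print("edge behind knob",((a+b)/2-Pk)@n)
Rg=Rt(43,False)
tcp=Pk+.0187*Rg[:,2]; print(tcp)
p,r=rows([(tcp-.07*Rg[:,2],Rg)])
print(Rg.T@(tcp-p))
```

```text
[0.44818562 0.20854919 0.25      ] [0.67039432 0.0775116  0.25      ] yaw 59.471931485950165
edge behind knob 0.016926751085292124
[0.56217668 0.13654474 0.12132369]
[[[0.0,0.003,0.043],[0.0,0.0,-0.3],1],[[-0.001,0.003,0.043],[0.0,0.0,-0.2],1],[[0.0,0.004,0.043],[0.0,0.1,-0.3],1],[[-0.001,0.003,0.042],[0.0,0.0,-0.2],1]]
end [0.5379, 0.0952, 0.1729] rows 4
[-8.67918709e-05  3.69493677e-04  7.04030888e-02]
```

Call:
{"name": "drive_tool", "arguments": {"moves": [[[0.0,0.003,0.043],[0.0,0.0,-0.3],1],[[-0.001,0.003,0.043],[0.0,0.0,-0.2],1],[[0.0,0.004,0.043],[0.0,0.1,-0.3],1],[[-0.001,0.003,0.042],[0.0,0.0,-0.2],1],[[0,0,0],[0,0,0],1]]}}

```text
t: 4.7
tool_pos: [0.5363, 0.1, 0.1695]
eef_rot: [[0.351, 0.876, 0.331], [0.644, -0.482, 0.594], [0.68, 0.005, -0.733]]
wrist_force: [-0.6, -0.3, -0.4]
finger_gap: 1.001
```

Run:
```python
from plan import *
s=st(); print(np.round(s["eef_rot"],3).tolist())
import cv2
from h import *
d=manip.snapshot("wrist"); cv2.imwrite("pics/w2.png",d["color"][:,:,::-1]); np.savez("pics/w2.npz",**d)
c,K,T=load("w2"); c1,K1,T1=load("w1")
q=proj(K,T,[.5558,.1255,.135]); print(q)
u,v=q.astype(int); x0,y0=u-45,max(0,v-50); m=(c[y0:v+60,x0:u+45].max(2)<40).astype(np.uint8)
n,l,s_,ce=cv2.connectedComponentsWithStats(m); i=1+np.argmax(s_[1:,4]); print(s_[i][:4]+[x0,y0,0,0],s_[i][4])
bx=s_[i]; kw=np.array([x0+bx[0]+(bx[2]-1)/2,y0+bx[1]+(bx[3]-1)/2])
print(kw,tri(ray(K,T,*kw),ray(K1,T1,267.5,165)), onz(K,T,*kw,.136))
Rg=Rt(43,False); Pk=np.array([.5558,.1255,.135]); rows([(Pk+.0187*Rg[:,2],Rg)],q=.0005)
```

```text
t 4.7 p [0.5363, 0.1, 0.1695] gap 1.001 F [-0.6, -0.3, -0.4] j [11.0, 7.0, -0.0, 119.0, -54.0, 53.0, 16.0]
[[0.351, 0.876, 0.331], [0.644, -0.482, 0.594], [0.68, 0.005, -0.733]]
[264.0270801  220.59673351]
[245 197  37  44] 1070
[263.  218.5] (array([0.55581998, 0.12672171, 0.13638569]), [np.float64(0.00018426894716553225), np.float64(0.00018426894716561188)]) [0.55574184 0.12694038 0.136     ]
[[[-0.0005,0.0015,0.034],[-0.2,0.1,0.5],1],[[0.0,0.0015,0.034],[-0.2,0.0,0.5],1]]
end [0.5622, 0.1365, 0.1215] rows 2
```

View pics/w2.png

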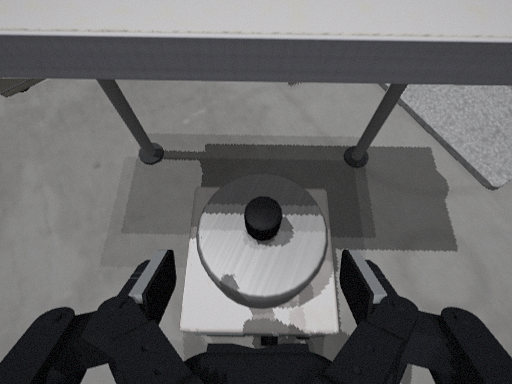

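Knob at pixel (263,218) gives (0.5558, 0.1267, 0.136), matching the text's 136 mm. Advancing slowly.

Run:
```python
from plan import *
st()
Rg=Rt(43,False); Pk=np.array([.5558,.1263,.136]); rows([(Pk+.0187*Rg[:,2],Rg,4)],q=.0005)
```

```text
t 4.75 p [0.5369, 0.098, 0.1716] gap 0.999 F [-0.1, 0.3, 0.5] j [11.0, 7.0, -0.0, 118.0, -54.0, 53.0, 16.0]
[[[0.0,0.0005,0.017],[-0.1,0.0,0.3],1],[[0.0,0.0005,0.017],[-0.1,0.0,0.2],1],[[0.0005,0.001,0.017],[-0.1,0.1,0.3],1],[[0.0,0.0005,0.017],[-0.1,0.0,0.2],1]]
end [0.5621, 0.1373, 0.1222] rows 4
```

Call:
{"name": "drive_tool", "arguments": {"moves": [[[0,0,0.017],[0,0,0],1],[[0,0,0.017],[0,0,0],1],[[0,0,0.01],[0,0,0],1],[[0,0,0],[0,0,0],1],[[0,0,0],[0,0,0],1],[[0,0,0],[0,0,0],1]]}}

```text
t: 5.35
tool_pos: [0.5537, 0.1208, 0.1427]
eef_rot: [[0.352, 0.872, 0.341], [0.641, -0.49, 0.59], [0.682, 0.011, -0.732]]
wrist_force: [-0.4, -0.1, 0.0]
finger_gap: 0.999
```

Run:
```python
from plan import *
s=st(); print(np.round(s["eef_rot"],3).tolist())
Rg=Rt(43,False); Pk=np.array([.5558,.1263,.136]); rows([(Pk+.0187*Rg[:,2],Rg,3)],q=.0005)
```

```text
t 5.35 p [0.5537, 0.1208, 0.1427] gap 0.999 F [-0.4, -0.1, 0.0] j [10.0, 11.0, -2.0, 119.0, -57.0, 48.0, 18.0]
[[0.352, 0.872, 0.341], [0.641, -0.49, 0.59], [0.682, 0.011, -0.732]]
[[[0.0,-0.0005,0.009],[0.0,0.0,0.3],1],[[0.0,0.0,0.0095],[0.0,0.0,0.3],1],[[-0.0005,-0.0005,0.009],[0.0,0.0,0.3],1]]
end [0.562, 0.1372, 0.1222] rows 3
```

Call:
{"name": "drive_tool", "arguments": {"moves": [[[0,0,0.009],[0,0,0.3],1],[[0,0,0.009],[0,0,0.3],1],[[0,0,0.009],[0,0,0.3],1],[[0,0,0],[0,0,0],1],[[0,0,0],[0,0,0],1],[[0,0,0],[0,0,0],1]]}}

```text
t: 5.95
tool_pos: [0.5625, 0.1375, 0.1221]
eef_rot: [[0.366, 0.866, 0.34], [0.634, -0.5, 0.591], [0.681, -0.001, -0.732]]
wrist_force: [-0.3, 0.1, -0.1]
finger_gap: 1.003
```

Run:
```python
from plan import *
s=st(); print(np.round(s["eef_rot"],3).tolist())
import cv2
d=manip.snapshot("wrist"); cv2.imwrite("pics/w3.png",d["color"][:,:,::-1])
```

```text
t 5.95 p [0.5625, 0.1375, 0.1221] gap 1.003 F [-0.3, 0.1, -0.1] j [8.0, 13.0, -3.0, 119.0, -60.0, 45.0, 19.0]
[[0.366, 0.866, 0.34], [0.634, -0.5, 0.591], [0.681, -0.001, -0.732]]
```

View pics/w3.png

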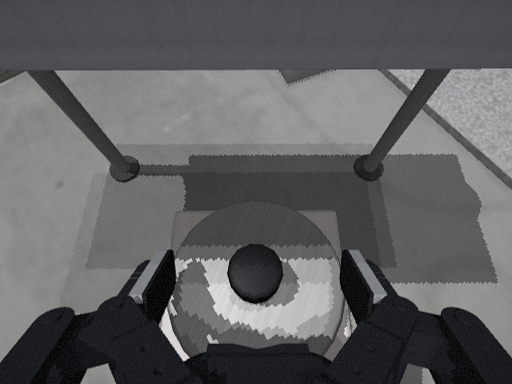

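The knob at (255,272) sits between the pads, whose midpoint is about 260. Closing now.

Call:
{"name": "drive_tool", "arguments": {"moves": [[[0,0,0],[0,0,0],0.5],[[0,0,0],[0,0,0],0.3],[[0,0,0],[0,0,0],0.2],[[0,0,0],[0,0,0],0.1],[[0,0,0],[0,0,0],0.0],[[0,0,0],[0,0,0],0.0],[[0,0,0],[0,0,0],0.0]], "squeeze": 60}}

```text
t: 6.7
tool_pos: [0.5624, 0.1377, 0.1221]
eef_rot: [[0.366, 0.866, 0.34], [0.634, -0.499, 0.591], [0.682, -0.001, -0.732]]
wrist_force: [-0.9, 1.2, 1.5]
finger_gap: 0.289
```

Run:
```python
from plan import *
s=st(); print(np.round(s["eef_rot"],3).tolist())
import cv2
d=manip.snapshot("wrist"); cv2.imwrite("pics/w4.png",d["color"][:,:,::-1])
```

```text
t 6.7 p [0.5624, 0.1377, 0.1221] gap 0.289 F [-0.9, 1.2, 1.5] j [8.0, 13.0, -3.0, 119.0, -60.0, 45.0, 19.0]
[[0.366, 0.866, 0.34], [0.634, -0.499, 0.591], [0.682, -0.001, -0.732]]
```

View pics/w4.png

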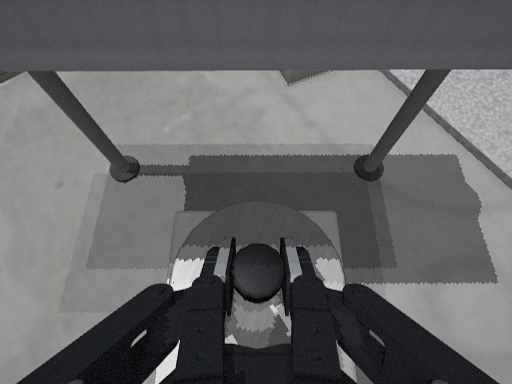

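Gripped, with an opening of about 25 mm on the 26 mm knob. Lifting gently.

Call:
{"name": "drive_tool", "arguments": {"moves": [[[0.003,0,-0.004],[0,0,0],0],[[0.007,0,-0.007],[0,0,0],0],[[0.01,0,-0.011],[0,0,0],0],[[0.01,0,-0.011],[0,0,0],0],[[0.007,0,-0.007],[0,0,0],0],[[0,0,0],[0,0,0],0]]}}

```text
t: 7.35
tool_pos: [0.5633, 0.1375, 0.1786]
eef_rot: [[0.364, 0.866, 0.342], [0.634, -0.499, 0.591], [0.682, 0.002, -0.731]]
wrist_force: [-0.5, 0.8, -3.0]
finger_gap: 0.285
```

Run:
```python
from plan import *
s=st(); print(np.round(s["eef_rot"],3).tolist())
import cv2
d=manip.snapshot("wrist"); cv2.imwrite("pics/w5.png",d["color"][:,:,::-1])
d=manip.snapshot("scene"); cv2.imwrite("pics/s5.png",cv2.resize(d["color"][75:275,180:420,::-1],None,fx=3,fy=3))
Rg=Rt(43,False); p=np.array(s["tool_pos"])
t2=np.array([.5624,.1377,.1221])+np.array([.056,-.185,-.036])
rows([(t2+[0,0,.085],Rg),(t2+[0,0,.006],Rg,5)],grip=0,dp=.028,q=.0005)
```

```text
t 7.35 p [0.5633, 0.1375, 0.1786] gap 0.285 F [-0.5, 0.8, -3.0] j [8.0, 8.0, -2.0, 116.0, -54.0, 49.0, 10.0]
[[0.364, 0.866, 0.342], [0.634, -0.499, 0.591], [0.682, 0.002, -0.731]]
[[[-0.0145,0.02,-0.0125],[0.0,0.0,0.0],0],[[-0.0145,0.02,-0.0125],[0.0,0.0,0.0],0],[[-0.014,0.02,-0.012],[0.0,0.0,0.0],0],[[-0.0145,0.02,-0.0125],[0.0,0.0,0.0],0],[[-0.014,0.0205,-0.012],[0.0,0.0,0.0],0],[[-0.0145,0.02,-0.0125],[0.0,0.0,0.0],0],[[-0.014,0.0205,-0.012],[-0.1,0.0,0.0],0],[[-0.011,0.0,0.0115],[0.0,0.0,0.0],0]]
[[[-0.011,0.0,0.0115],[0.0,0.0,0.0],0],[[-0.0105,0.0,0.0115],[0.0,0.0,0.0],0],[[-0.011,0.0,0.0115],[0.0,0.0,0.0],0],[[-0.0105,0.0,0.0115],[0.0,0.0,0.0],0]]
end [0.6185, -0.0475, 0.0923] rows 12
```

View pics/w5.png

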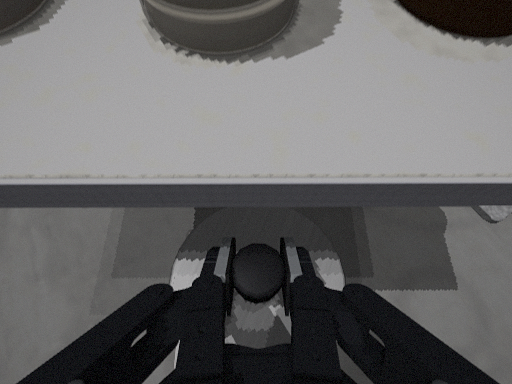

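View pics/s5.png

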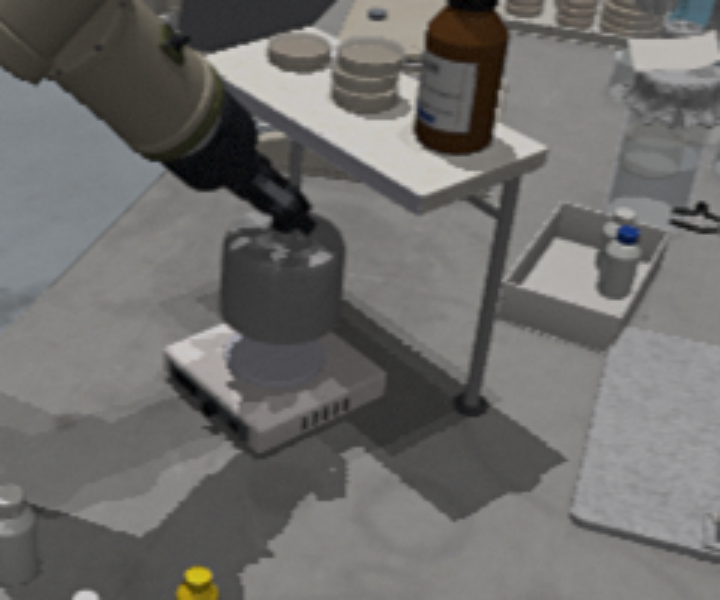

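The lid hangs level, with the plate bare below it at about (275,355) in the crop. I'll carry it to the open bench at about (0.612, -0.058).

Call:
{"name": "drive_tool", "arguments": {"moves": [[[-0.0145,0.02,-0.0125],[0,0,0],0],[[-0.0145,0.02,-0.0125],[0,0,0],0],[[-0.014,0.02,-0.012],[0,0,0],0],[[-0.0145,0.02,-0.0125],[0,0,0],0],[[-0.014,0.0205,-0.012],[0,0,0],0],[[-0.0145,0.02,-0.0125],[0,0,0],0],[[-0.014,0.0205,-0.012],[0,0,0],0],[[0,0,0],[0,0,0],0]]}}

```text
t: 8.25
tool_pos: [0.6193, -0.0524, 0.1693]
eef_rot: [[0.371, 0.863, 0.342], [0.633, -0.505, 0.587], [0.68, -0.001, -0.734]]
wrist_force: [-0.1, -0.3, -2.2]
finger_gap: 0.292
```

Run:
```python
from plan import *
s=st(); print(np.round(s["eef_rot"],3).tolist())
import cv2
d=manip.snapshot("scene"); cv2.imwrite("pics/s6.png",cv2.resize(d["color"][75:335,140:400,::-1],None,fx=2.3,fy=2.3))
s=st()
Rg=Rt(43,False); p=np.array(s["tool_pos"])
t2=np.array([.5624,.1377,.1221])+np.array([.056,-.185,-.036])
rows([(t2+[0,0,.006],Rg,5)],grip=0,dp=.028,q=.0005)
```

```text
t 8.25 p [0.6193, -0.0524, 0.1693] gap 0.292 F [-0.1, -0.3, -2.2] j [20.0, 22.0, 6.0, 100.0, -51.0, 65.0, 21.0]
[[0.371, 0.863, 0.342], [0.633, -0.505, 0.587], [0.68, -0.001, -0.734]]
t 8.3 p [0.6187, -0.0497, 0.1695] gap 0.289 F [0.4, 0.1, -3.1] j [20.0, 22.0, 6.0, 100.0, -51.0, 65.0, 21.0]
[[[-0.01,-0.0005,0.0115],[0.0,0.0,0.0],0],[[-0.0105,0.0,0.0115],[0.0,0.0,-0.1],0],[[-0.01,-0.0005,0.0115],[0.0,0.0,0.0],0],[[-0.0105,0.0,0.012],[0.0,0.1,-0.1],0],[[-0.01,-0.0005,0.0115],[0.0,0.0,0.0],0]]
end [0.6184, -0.0471, 0.0923] rows 5
```

View pics/s6.png

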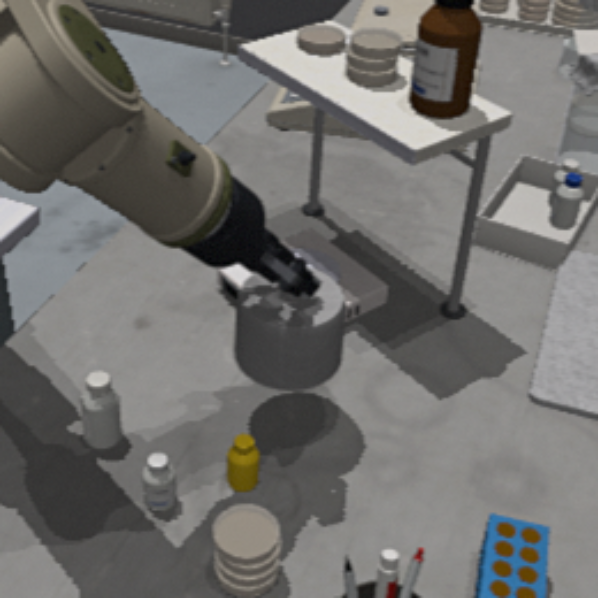

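Call:
{"name": "drive_tool", "arguments": {"moves": [[[-0.0105,0,0.0115],[0,0,0],0],[[-0.0105,0,0.0115],[0,0,0],0],[[-0.0105,0,0.0115],[0,0,0],0],[[-0.0105,0,0.0115],[0,0,0],0],[[-0.007,0,0.0075],[0,0,0],0],[[-0.002,0,0.002],[0,0,0],0],[[0,0,0],[0,0,0],0]]}}

```text
t: 9.0
tool_pos: [0.6188, -0.0466, 0.0953]
eef_rot: [[0.367, 0.866, 0.339], [0.633, -0.5, 0.591], [0.682, -0.002, -0.732]]
wrist_force: [0.2, -0.0, -2.3]
finger_gap: 0.286
```

Call:
{"name": "drive_tool", "arguments": {"moves": [[[-0.001,0,0.001],[0,0,0],0],[[-0.001,0,0.001],[0,0,0],0],[[0,0,0],[0,0,0],0]]}}

```text
t: 9.3
tool_pos: [0.6191, -0.0469, 0.0934]
eef_rot: [[0.366, 0.866, 0.34], [0.634, -0.5, 0.591], [0.682, -0.0, -0.732]]
wrist_force: [-0.7, -0.9, -2.5]
finger_gap: 0.288
```

Call:
{"name": "drive_tool", "arguments": {"moves": [[[-0.001,0,0.0015],[0,0,0],0],[[-0.0015,0,0.001],[0,0,0],0],[[-0.001,0,0.001],[0,0,0],0],[[0,0,0],[0,0,0],0]]}}

```text
t: 9.7
tool_pos: [0.6186, -0.0469, 0.0877]
eef_rot: [[0.367, 0.866, 0.34], [0.634, -0.5, 0.591], [0.681, -0.001, -0.732]]
wrist_force: [0.5, -0.1, -2.6]
finger_gap: 0.288
```

Call:
{"name": "drive_tool", "arguments": {"moves": [[[-0.0005,0,0.0005],[0,0,0],0],[[-0.0005,0,0.0005],[0,0,0],0],[[0,0,0],[0,0,0],0]]}}

```text
t: 10.0
tool_pos: [0.6187, -0.0469, 0.0866]
eef_rot: [[0.366, 0.866, 0.34], [0.634, -0.499, 0.591], [0.681, -0.001, -0.732]]
wrist_force: [-0.5, 0.3, -2.0]
finger_gap: 0.286
```

Call:
{"name": "drive_tool", "arguments": {"moves": [[[-0.0005,0,0.0005],[0,0,0],0],[[-0.0005,0,0.0005],[0,0,0],0],[[0,0,0],[0,0,0],0]]}}

```text
t: 10.3
tool_pos: [0.6189, -0.0468, 0.0862]
eef_rot: [[0.365, 0.867, 0.34], [0.633, -0.499, 0.591], [0.682, -0.0, -0.731]]
wrist_force: [-3.7, -0.9, 4.3]
finger_gap: 0.285
```

Bench contact is felt: wrist force went from -2.4 N to +4.3 N at the expected height. Releasing and backing off.

Call:
{"name": "drive_tool", "arguments": {"moves": [[[0,0,0],[0,0,0],0.35],[[0,0,0],[0,0,0],0.5],[[0,0,0],[0,0,0],0.8],[[0,0,0],[0,0,0],1],[[0,0,-0.02],[0,0,0],1],[[0,0,-0.04],[0,0,0],1],[[0,0,-0.04],[0,0,0],1]]}}

```text
t: 11.0
tool_pos: [0.5839, -0.1059, 0.1587]
eef_rot: [[0.366, 0.867, 0.338], [0.634, -0.498, 0.592], [0.681, -0.003, -0.732]]
wrist_force: [0.3, -1.0, 0.4]
finger_gap: 1.0
```

Run:
```python
from plan import *
import cv2
for n,k in (("wrist","w7"),("top","t7"),("scene","s7")):
    d=manip.snapshot(n); np.savez(f"pics/{k}.npz",**d); cv2.imwrite(f"pics/{k}.png",d["color"][:,:,::-1])
s=st()
```

```text
t 11.15 p [0.5854, -0.1093, 0.1605] gap 1.003 F [0.6, 0.8, -1.4] j [25.0, 22.0, 8.0, 101.0, -50.0, 69.0, 27.0]
```

View pics/s7.png

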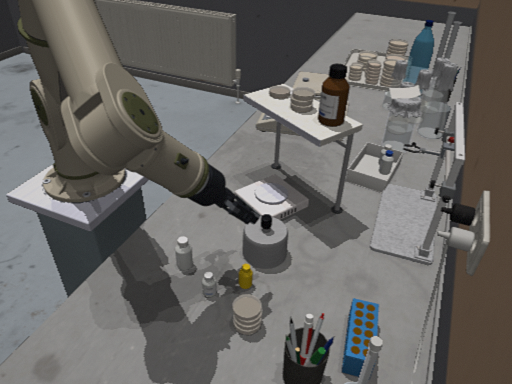

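View pics/t7.png

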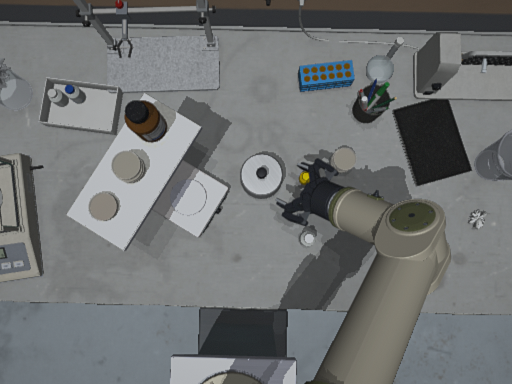

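View pics/w7.png

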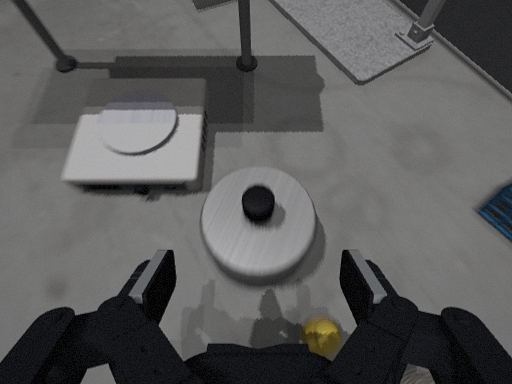

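The lid stands upright on the bench: scene (266,240), top (262,173), wrist (257,215). The plate is bare at scene (270,192). I'll zoom in to measure the plate centre.

Run:
```python
from h import *
a=[]
c,_,_=load("s7"); a.append(cv2.resize(c[165:235,225:305,::-1],None,fx=6,fy=6,interpolation=cv2.INTER_CUBIC))
c,_,_=load("w7"); b=cv2.resize(c[80:200,50:220,::-1],None,fx=4.5,fy=4.5,interpolation=cv2.INTER_CUBIC)
def st_(x): return np.clip((x.astype(float)-60)*1.6,0,255).astype(np.uint8)
cv2.imwrite("pics/z7s.png",st_(a[0])); cv2.imwrite("pics/z7w.png",st_(b))
c,_,_=load("t7"); cv2.imwrite("pics/z7t.png",st_(cv2.resize(c[155:245,150:240,::-1],None,fx=6,fy=6,interpolation=cv2.INTER_CUBIC)))
```

```text
(no output)
```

View pics/z7s.png

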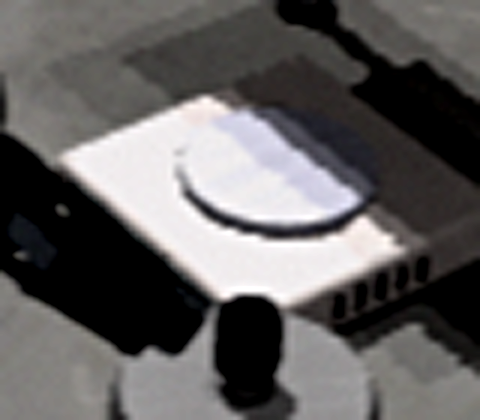

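View pics/z7w.png

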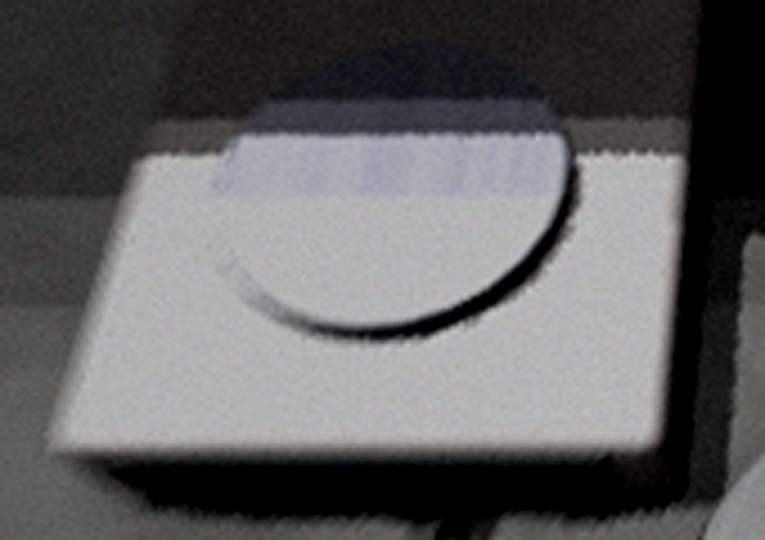

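View pics/z7t.png

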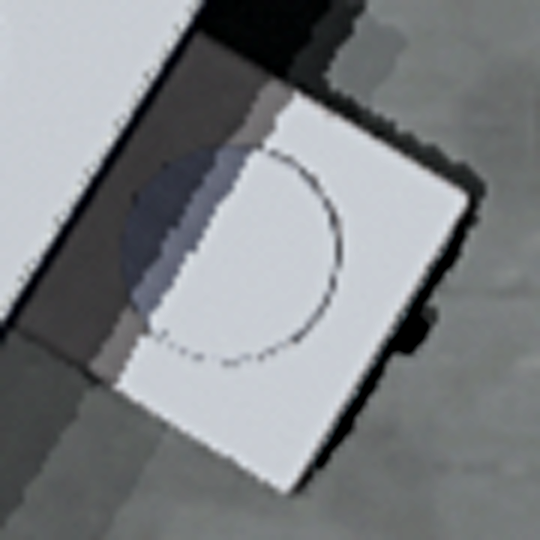

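Run:
```python
from h import *
from scipy.optimize import least_squares
pts={"t7":([(121,245),(160,172),(235,143),(300,170),(341,250),(322,312),(230,363),(160,335)],6,150,155),
"s7":([(178,160),(205,118),(265,103),(345,125),(378,175),(340,210),(275,224),(210,202)],6,225,165),
"w7":([(215,185),(255,115),(420,43),(540,85),(572,155),(500,285),(380,322),(240,280)],4.5,50,80)}
for k,(P,f,u0,v0) in pts.items():
    c,K,T=load(k); 
    X=np.array([onz(K,T,(x+.5)/f-.5+u0,(y+.5)/f-.5+v0,.044)[:2] for x,y in P])
    r=least_squares(lambda q:np.hypot(*(X-q[:2]).T)-q[2],[.555,.122,.046]); print(k,r.x.round(4),"res",np.abs(r.fun).max().round(4))
# housing corners in top, z=.036
c,K,T=load("t7")
C=[onz(K,T,x/6+149.6,y/6+154.6,.036)[:2] for x,y in [(290,495),(472,200),(205,35),(15,330)]]
C=np.array(C); print(C.round(4).tolist(),"diag mid",(C[0]+C[2])/2,(C[1]+C[3])/2, np.hypot(*(C-np.roll(C,1,0)).T).round(4), np.degrees(np.arctan2(*(C[2]-C[1])[::-1])),np.degrees(np.arctan2(*(C[1]-C[0])[::-1]))+90)
c,K,T=load("w7")
C=np.array([onz(K,T,x/4.5+49.6,y/4.5+79.6,.036)[:2] for x,y in [(50,450),(660,450)]]); print(C,np.hypot(*(C[1]-C[0])))
n=np.array([.5,.866]);print("centre from front edge",C.mean(0)+.075*n)
# lid knob
s,Ks,Ts=load("s7"); t,Kt,Tt=load("t7")
def bb(img,box,th=40):
    x0,y0,x1,y1=box; m=(img[y0:y1,x0:x1].max(2)<th).astype(np.uint8); n,l,q,ce=cv2.connectedComponentsWithStats(m); i=1+np.argmax(q[1:,4]); x,y,w,h,a=q[i]; return x0+x+(w-1)/2,y0+y+(h-1)/2,w,h
a=bb(s,(255,210,278,235)); b=bb(t,(252,162,272,184),45); w=bb(c,(235,175,285,230)); print(a,b,w)
print(tri(ray(Ks,Ts,*a[:2]),ray(Kt,Tt,*b[:2])),tri(ray(Ks,Ts,*a[:2]),ray(K,T,*w[:2])),onz(K,T,*w[:2],.1),onz(Ks,Ts,*a[:2],.1))
```

```text
t7 [0.5532 0.1237 0.046 ] res 0.0007
s7 [0.5532 0.1253 0.0459] res 0.0015
w7 [0.5527 0.1273 0.0465] res 0.0012
[[0.4523, 0.0961], [0.5787, 0.0234], [0.6468, 0.1395], [0.5188, 0.215]] diag mid [0.54951757 0.11779197] [0.54877221 0.11917177] [0.1362 0.1459 0.1346 0.1486] 59.618416808036294 60.081251217611026
[[0.44955873 0.09804677]
 [0.5795615  0.02293949]] 0.1501393591184385
centre from front edge [0.55206011 0.12544313]
(np.float64(265.5), np.float64(221.5), np.int32(10), np.int32(14)) (np.float64(261.0), np.float64(172.5), np.int32(9), np.int32(10)) (np.float64(257.5), np.float64(205.0), np.int32(32), np.int32(39))
(array([ 0.61144072, -0.05897083,  0.09866978]), [np.float64(0.00010406358774925741), np.float64(0.00010406358774911958)]) (array([ 0.61099417, -0.05859984,  0.09809166]), [np.float64(0.00021023837599441335), np.float64(0.00021023837599442842)]) [ 0.61045012 -0.05941632  0.1       ] [ 0.61189674 -0.06049363  0.1       ]
```

Plate centre is about (0.553, 0.125); the fitted radius of 46 mm agrees in three views. The lid is at (0.611, -0.059) with its knob at z≈0.099, as expected. Now the small bottle.

Run:
```python
from plan import *
s=st(); Rg=Rt(43,False)
P=np.array([.5492,-.2275,.032]); tcp=P+.0187*Rg[:,2]; print(tcp)
rows([((.515,-.28,.16),Rg),(tcp-.09*Rg[:,2],Rg)],q=.001)
```

```text
t 11.15 p [0.5854, -0.1093, 0.1605] gap 1.003 F [0.6, 0.8, -1.4] j [25.0, 22.0, 8.0, 101.0, -50.0, 69.0, 27.0]
[ 0.55557668 -0.21645526  0.01832369]
[[[-0.027,0.005,-0.025],[0.1,0.0,0.0],1],[[-0.027,0.005,-0.025],[0.0,0.0,0.0],1],[[-0.027,0.005,-0.025],[0.1,0.0,0.0],1],[[-0.027,0.005,-0.025],[0.0,0.0,0.0],1],[[-0.026,0.005,-0.024],[0.1,0.1,0.0],1],[[-0.021,0.002,0.032],[0.0,0.0,0.0],1],[[-0.021,0.001,0.033],[0.0,0.0,0.0],1]]
end [0.5248, -0.2694, 0.0839] rows 7
```

Call:
{"name": "drive_tool", "arguments": {"moves": [[[-0.027,0.005,-0.025],[0.1,0,0],1],[[-0.027,0.005,-0.025],[0,0,0],1],[[-0.027,0.005,-0.025],[0.1,0,0],1],[[-0.027,0.005,-0.025],[0,0,0],1],[[-0.026,0.005,-0.024],[0.1,0,0],1],[[-0.021,0.002,0.032],[0,0,0],1],[[-0.021,0.001,0.033],[0,0,0],1],[[0,0,0],[0,0,0],1]]}}

```text
t: 11.95
tool_pos: [0.5228, -0.2616, 0.0757]
eef_rot: [[0.369, 0.869, 0.328], [0.629, -0.494, 0.6], [0.684, -0.015, -0.729]]
wrist_force: [0.3, 0.4, 0.5]
finger_gap: 0.998
```

Call:
{"name": "drive_tool", "arguments": {"moves": [[[0,0,0],[0,0,0],1],[[0,0,0],[0,0,0],1]]}}

```text
t: 12.15
tool_pos: [0.5253, -0.2667, 0.0833]
eef_rot: [[0.365, 0.868, 0.336], [0.635, -0.496, 0.593], [0.681, -0.003, -0.732]]
wrist_force: [0.0, -0.3, 0.2]
finger_gap: 0.998
```

Run:
```python
from plan import *
import cv2
from h import *
d=manip.snapshot("wrist"); np.savez("pics/w8.npz",**d); cv2.imwrite("pics/w8.png",d["color"][:,:,::-1])
s=st(); print(np.round(s["eef_rot"],3).tolist())
K,T=d["mtx"],d["cam_to_world"]
for z in (0,.03,.058): print(z,proj(K,T,[.5492,-.2275,z]))
Rg=Rt(43,False)
P=np.array([.5492,-.2275,.032]); tcp=P+.0187*Rg[:,2]
rows([(tcp,Rg)],q=.0005,dp=.02)
```

```text
t 12.2 p [0.5253, -0.267, 0.0836] gap 1.001 F [0.4, -0.1, 0.1] j [38.0, 35.0, 13.0, 93.0, -49.0, 77.0, 42.0]
[[0.364, 0.868, 0.337], [0.635, -0.496, 0.592], [0.681, -0.002, -0.732]]
0 [259.29232434 223.22472592]
0.03 [259.37734334 211.32239294]
0.058 [259.47724409 197.33667149]
[[[-0.0005,0.0005,0.0175],[0.0,0.0,0.0],1],[[0.0,0.0,0.0175],[-0.1,0.0,0.0],1],[[-0.0005,0.0,0.0175],[0.0,0.0,0.0],1],[[0.0,0.0005,0.0175],[-0.1,0.0,0.1],1],[[-0.0005,0.0,0.018],[0.0,0.1,0.0],1]]
end [0.5554, -0.2165, 0.0182] rows 5
```

View pics/w8.png

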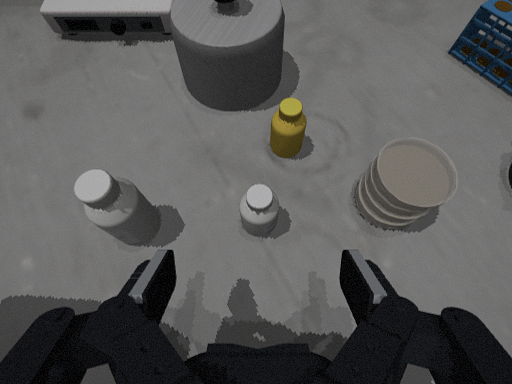

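Cap seen at (259,195) against a prediction of (259,197), centred between the pads and well clear of big bottle and dishes. Advancing.

Call:
{"name": "drive_tool", "arguments": {"moves": [[[0,0,0.0175],[0,0,0],1],[[0,0,0.0175],[0,0,0],1],[[-0.0005,0,0.0175],[0,0,0],1],[[0,0.0005,0.0175],[0,0,0],1],[[-0.0005,0,0.018],[0,0,0],1],[[0,0,0],[0,0,0],1],[[0,0,0],[0,0,0],1]]}}

```text
t: 12.9
tool_pos: [0.5541, -0.215, 0.0166]
eef_rot: [[0.366, 0.868, 0.335], [0.634, -0.496, 0.594], [0.682, -0.005, -0.732]]
wrist_force: [-0.2, -0.4, 0.1]
finger_gap: 1.0
```

Run:
```python
from plan import *
import cv2
d=manip.snapshot("wrist"); np.savez("pics/w9.npz",**d); cv2.imwrite("pics/w9.png",d["color"][:,:,::-1])
s=st(); print(np.round(s["eef_rot"],3).tolist())
```

```text
t 12.95 p [0.5541, -0.2158, 0.017] gap 1.001 F [0.7, -0.3, -0.2] j [34.0, 39.0, 10.0, 97.0, -53.0, 69.0, 44.0]
[[0.366, 0.868, 0.336], [0.634, -0.497, 0.593], [0.681, -0.004, -0.732]]
```

View pics/w9.png

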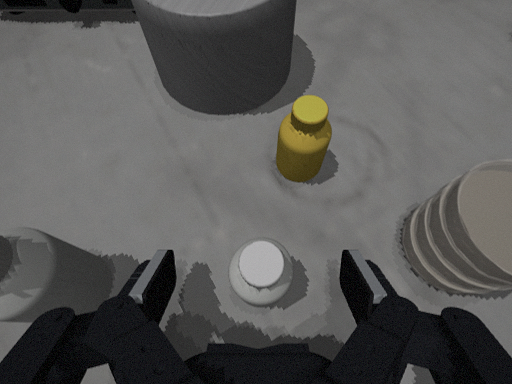

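The bottle, cap at (261,262), is between the pads. Closing gently.

Call:
{"name": "drive_tool", "arguments": {"moves": [[[0,0,0],[0,0,0],0.6],[[0,0,0],[0,0,0],0.45],[[0,0,0],[0,0,0],0.35],[[0,0,0],[0,0,0],0.25],[[0,0,0],[0,0,0],0.15],[[0,0,0],[0,0,0],0.1],[[0,0,0],[0,0,0],0.1]], "squeeze": 30}}

```text
t: 13.65
tool_pos: [0.5541, -0.2153, 0.0168]
eef_rot: [[0.366, 0.868, 0.336], [0.634, -0.497, 0.593], [0.682, -0.004, -0.732]]
wrist_force: [-1.5, -1.4, 4.2]
finger_gap: 0.346
```

Run:
```python
from plan import *
import cv2
d=manip.snapshot("wrist"); np.savez("pics/w10.npz",**d); cv2.imwrite("pics/w10.png",d["color"][:,:,::-1])
s=st(); print(np.round(s["eef_rot"],3).tolist())
```

```text
t 13.7 p [0.5541, -0.2153, 0.0168] gap 0.343 F [-1.5, -1.8, 4.1] j [34.0, 39.0, 10.0, 97.0, -53.0, 68.0, 44.0]
[[0.366, 0.868, 0.336], [0.634, -0.497, 0.593], [0.682, -0.004, -0.732]]
```

View pics/w10.png

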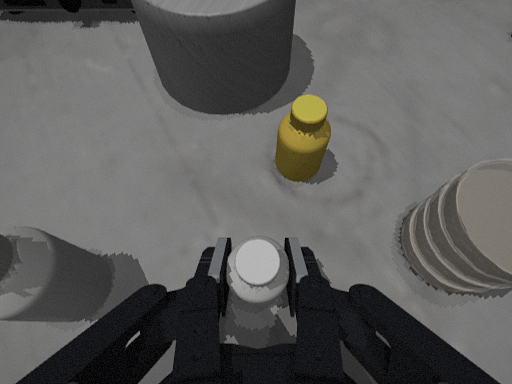

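Gripped: the opening reads 0.345, about 29 mm on the 31 mm bottle. I'll lift and carry it round in front of the warmer.

Run:
```python
from plan import *
s=st(); Rg=Rt(43,False); p=np.array(s["tool_pos"]); off=p-np.array([.5478,-.2264,0])
B=np.array([.468,-.022,.10])+off; A=np.array([.553,.125,.062])+off
rows([(p+[0,0,.10],Rg,4),(B,Rg),(A-.03*N()[0],Rg)],grip=0.1,dp=.033,q=.001)
```

```text
t 13.7 p [0.5541, -0.2153, 0.0168] gap 0.343 F [-1.5, -1.8, 4.1] j [34.0, 39.0, 10.0, 97.0, -53.0, 68.0, 44.0]
[[[0.017,0.0,-0.018],[-0.1,0.0,0.0],0.1],[[0.017,0.0,-0.018],[-0.1,0.0,0.0],0.1],[[0.017,0.0,-0.019],[-0.1,0.0,0.0],0.1],[[0.017,0.0,-0.018],[0.0,0.0,0.0],0.1],[[0.014,-0.025,0.013],[0.0,0.0,0.0],0.1],[[0.014,-0.024,0.013],[0.0,0.0,0.0],0.1],[[0.014,-0.025,0.013],[0.0,0.0,0.0],0.1],[[0.015,-0.024,0.014],[0.0,0.0,0.0],0.1]]
[[[0.014,-0.025,0.013],[0.0,0.0,0.0],0.1],[[0.015,-0.024,0.014],[0.0,0.0,0.0],0.1],[[0.014,-0.025,0.013],[0.0,0.0,0.0],0.1],[[0.015,0.0,0.025],[0.0,0.0,0.0],0.1],[[0.015,0.0,0.025],[0.0,0.0,0.0],0.1],[[0.016,0.0,0.024],[0.0,0.0,0.0],0.1],[[0.015,0.0,0.025],[0.0,0.0,0.0],0.1],[[0.016,0.001,0.024],[0.0,0.0,0.0],0.1]]
end [0.5445, 0.1097, 0.0792] rows 16
```

Call:
{"name": "drive_tool", "arguments": {"moves": [[[0.01,0,-0.011],[0,0,0],0.1],[[0.017,0,-0.018],[0,0,0],0.1],[[0.017,0,-0.019],[0,0,0],0.1],[[0.017,0,-0.018],[0,0,0],0.1],[[0.007,0,-0.007],[0,0,0],0.1],[[0,0,0],[0,0,0],0.1]]}}

```text
t: 14.3
tool_pos: [0.5552, -0.2156, 0.1181]
eef_rot: [[0.364, 0.868, 0.337], [0.635, -0.496, 0.592], [0.681, -0.002, -0.732]]
wrist_force: [-0.5, -0.1, -1.0]
finger_gap: 0.345
```

Run:
```python
from plan import *
import cv2
d=manip.snapshot("wrist"); np.savez("pics/w11.npz",**d); cv2.imwrite("pics/w11.png",d["color"][:,:,::-1])
s=st()
```

```text
t 14.35 p [0.5546, -0.2151, 0.1165] gap 0.346 F [-0.7, -0.4, -0.8] j [33.0, 31.0, 11.0, 95.0, -49.0, 75.0, 36.0]
```

View pics/w11.png

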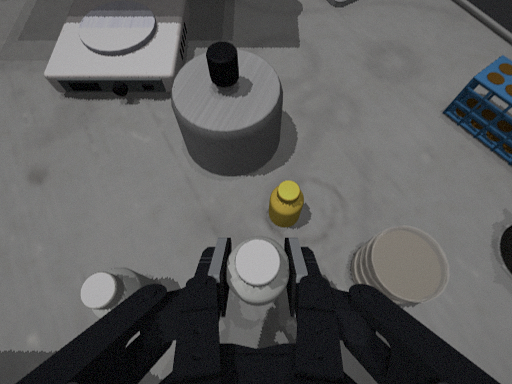

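The bottle is lifted, its cap at (258,262) in the same place in the grasp, and nothing else has moved. Carrying it on.

Call:
{"name": "drive_tool", "arguments": {"moves": [[[0.014,-0.025,0.013],[0,0,0],0.1],[[0.014,-0.024,0.013],[0,0,0],0.1],[[0.014,-0.025,0.013],[0,0,0],0.1],[[0.015,-0.024,0.014],[0,0,0],0.1],[[0.014,-0.025,0.013],[0,0,0],0.1],[[0.015,-0.024,0.014],[0,0,0],0.1],[[0.014,-0.025,0.013],[0,0,0],0.1],[[0,0,0],[0,0,0],0.1]]}}

```text
t: 15.15
tool_pos: [0.4697, -0.0066, 0.1155]
eef_rot: [[0.366, 0.871, 0.329], [0.633, -0.492, 0.597], [0.682, -0.01, -0.731]]
wrist_force: [0.1, 0.5, -0.7]
finger_gap: 0.34
```

Call:
{"name": "drive_tool", "arguments": {"moves": [[[0.015,0,0.025],[0,0,0],0.1],[[0.015,0,0.025],[0,0,0],0.1],[[0.016,0,0.024],[0,0,0],0.1],[[0.015,0,0.025],[0,0,0],0.1],[[0.016,0.001,0.024],[0,0,0],0.1],[[0,0,0],[0,0,0],0.1],[[0,0,0],[0,0,0],0.1]]}}

```text
t: 15.85
tool_pos: [0.5426, 0.1102, 0.0783]
eef_rot: [[0.367, 0.869, 0.333], [0.634, -0.495, 0.594], [0.681, -0.007, -0.733]]
wrist_force: [-0.9, -1.7, 0.3]
finger_gap: 0.342
```

Run:
```python
from plan import *
import cv2
for n,k in (("wrist","w12"),("scene","s12")):
    d=manip.snapshot(n); np.savez(f"pics/{k}.npz",**d); c=d["color"][:,:,::-1]
    cv2.imwrite(f"pics/{k}.png",c if n=="wrist" else cv2.resize(c[105:285,180:380],None,fx=3.3,fy=3.3,interpolation=cv2.INTER_CUBIC))
s=st(); print(np.round(s["eef_rot"],3).tolist())
Rg=Rt(43,False); A=np.array([.5593,.1361,.0608])
rows([(A+[0,0,.018],Rg),(A+[0,0,.005],Rg,2)],grip=.1,dp=.02,q=.0005)
```

```text
t 15.95 p [0.5429, 0.1088, 0.0789] gap 0.345 F [0.2, -0.8, -0.5] j [12.0, 17.0, -3.0, 122.0, -63.0, 45.0, 28.0]
[[0.368, 0.867, 0.335], [0.633, -0.498, 0.593], [0.681, -0.006, -0.732]]
[[[0.0115,0.0005,0.011],[-0.2,0.0,-0.1],0.1],[[0.012,0.0,0.0105],[-0.1,0.1,0.0],0.1],[[-0.0045,0.0,0.005],[0.0,0.0,0.0],0.1],[[-0.0045,0.0,0.0045],[0.0,0.0,0.0],0.1]]
end [0.5592, 0.1361, 0.066] rows 4
```

View pics/w12.png

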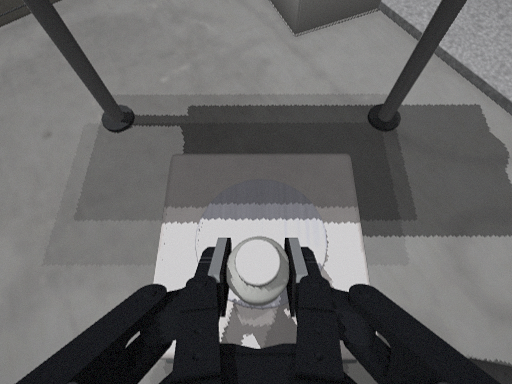

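View pics/s12.png

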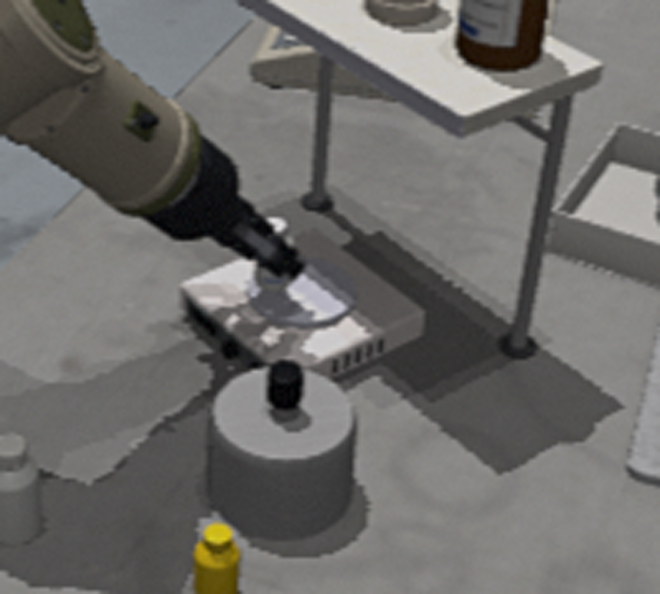

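Wrist view: the plate spans columns 196–328 (centre 262) and the held bottle is at 258, so it is aligned sideways. Moving in and down.

Call:
{"name": "drive_tool", "arguments": {"moves": [[[0.0115,0.0005,0.011],[-0.2,0,0],0.1],[[0.012,0,0.0105],[-0.1,0,0],0.1],[[-0.0045,0,0.005],[0,0,0],0.1],[[-0.0045,0,0.0045],[0,0,0],0.1],[[0,0,0],[0,0,0],0.1],[[0,0,0],[0,0,0],0.1],[[0,0,0],[0,0,0],0.1]]}}

```text
t: 16.65
tool_pos: [0.5595, 0.1368, 0.0668]
eef_rot: [[0.367, 0.866, 0.34], [0.633, -0.5, 0.59], [0.681, -0.001, -0.732]]
wrist_force: [0.1, 0.3, 0.3]
finger_gap: 0.347
```

Run:
```python
from plan import *
import cv2
d=manip.snapshot("wrist"); np.savez("pics/w13.npz",**d); cv2.imwrite("pics/w13.png",d["color"][:,:,::-1])
s=st(); print(np.round(s["eef_rot"],3).tolist())
```

```text
t 16.7 p [0.5596, 0.1368, 0.0669] gap 0.344 F [0.3, 0.0, -0.5] j [10.0, 19.0, -5.0, 121.0, -66.0, 41.0, 28.0]
[[0.366, 0.866, 0.34], [0.633, -0.5, 0.59], [0.681, -0.001, -0.732]]
```

View pics/w13.png

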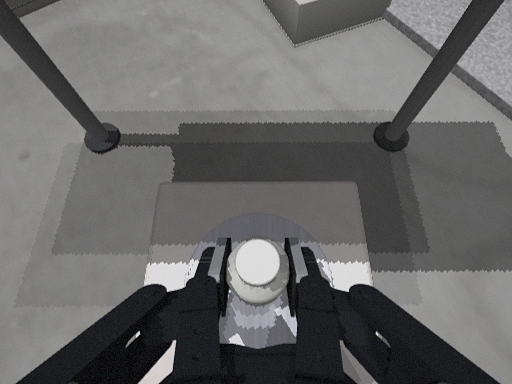

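Call:
{"name": "drive_tool", "arguments": {"moves": [[[-0.001,0,0.001],[0,0,0],0.1],[[-0.001,0,0.001],[0,0,0],0.1],[[-0.0005,0,0.0005],[0,0,0],0.1],[[0,0,0],[0,0,0],0.1]]}}

```text
t: 17.1
tool_pos: [0.5593, 0.1371, 0.0631]
eef_rot: [[0.366, 0.866, 0.34], [0.634, -0.5, 0.591], [0.681, -0.001, -0.732]]
wrist_force: [-0.1, 0.7, -0.9]
finger_gap: 0.343
```

Call:
{"name": "drive_tool", "arguments": {"moves": [[[-0.0005,0,0.0005],[0,0,0],0.1],[[-0.0005,0,0.0005],[0,0,0],0.1],[[0,0,0],[0,0,0],0.1]]}}

```text
t: 17.4
tool_pos: [0.5593, 0.1371, 0.0618]
eef_rot: [[0.366, 0.866, 0.34], [0.634, -0.5, 0.591], [0.681, -0.001, -0.732]]
wrist_force: [0.2, 0.1, -1.3]
finger_gap: 0.345
```

Call:
{"name": "drive_tool", "arguments": {"moves": [[[-0.0005,0,0.0005],[0,0,0],0.1],[[0,0,0],[0,0,0],0.1],[[0,0,0],[0,0,0],0.1]]}}

```text
t: 17.7
tool_pos: [0.5593, 0.1371, 0.0612]
eef_rot: [[0.366, 0.866, 0.34], [0.634, -0.5, 0.591], [0.682, -0.001, -0.732]]
wrist_force: [-0.1, 0.1, -0.2]
finger_gap: 0.344
```

Call:
{"name": "drive_tool", "arguments": {"moves": [[[-0.0005,0,0.0005],[0,0,0],0.1],[[0,0,0],[0,0,0],0.1],[[0,0,0],[0,0,0],0.1]]}}

```text
t: 18.0
tool_pos: [0.5595, 0.1371, 0.0608]
eef_rot: [[0.366, 0.866, 0.34], [0.633, -0.5, 0.591], [0.682, -0.001, -0.731]]
wrist_force: [-0.8, 0.2, 3.4]
finger_gap: 0.341
```

Plate contact is felt (+3.4 N) at the predicted height. Releasing and retreating.

Call:
{"name": "drive_tool", "arguments": {"moves": [[[0,0,0],[0,0,0],0.38],[[0,0,0],[0,0,0],0.45],[[0,0,0],[0,0,0],0.6],[[0,0,0],[0,0,0],0.8],[[0,0,0],[0,0,0],1],[[0,0,0],[0,0,0],1]]}}

```text
t: 18.6
tool_pos: [0.5593, 0.1371, 0.0604]
eef_rot: [[0.366, 0.866, 0.34], [0.634, -0.5, 0.591], [0.681, -0.001, -0.732]]
wrist_force: [0.0, -0.5, -0.0]
finger_gap: 0.996
```

Call:
{"name": "drive_tool", "arguments": {"moves": [[[0,0,-0.02],[0,0,0],1],[[0,0,-0.03],[0,0,0],1],[[0,0,-0.03],[0,0,0],1],[[0,0,0],[0,0,0],1],[[0,0,0],[0,0,0],1]]}}

```text
t: 19.1
tool_pos: [0.5326, 0.0896, 0.1193]
eef_rot: [[0.366, 0.866, 0.341], [0.634, -0.5, 0.59], [0.682, 0.0, -0.732]]
wrist_force: [-0.3, 0.6, -0.8]
finger_gap: 0.995
```

Run:
```python
from plan import *
import cv2
for n,k in (("wrist","w14"),("scene","s14"),("top","t14")):
    d=manip.snapshot(n); np.savez(f"pics/{k}.npz",**d); c=d["color"][:,:,::-1]
    cv2.imwrite(f"pics/{k}.png",c if n!="scene" else cv2.resize(c[105:285,180:380],None,fx=3.3,fy=3.3,interpolation=cv2.INTER_CUBIC))
s=st(); print(np.round(s["eef_rot"],3).tolist())
```

```text
t 19.25 p [0.5317, 0.0909, 0.1181] gap 0.999 F [-0.2, 0.8, -0.7] j [13.0, 12.0, -1.0, 122.0, -59.0, 49.0, 24.0]
[[0.366, 0.867, 0.338], [0.634, -0.498, 0.592], [0.681, -0.003, -0.732]]
```

View pics/w14.png

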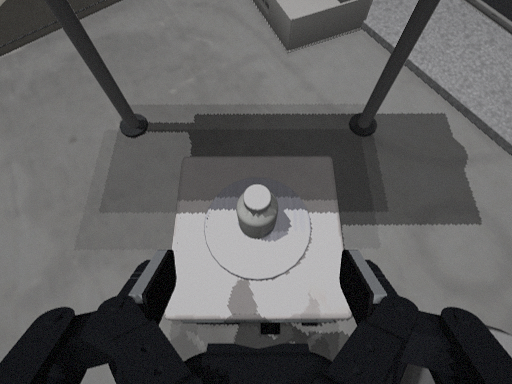

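View pics/s14.png

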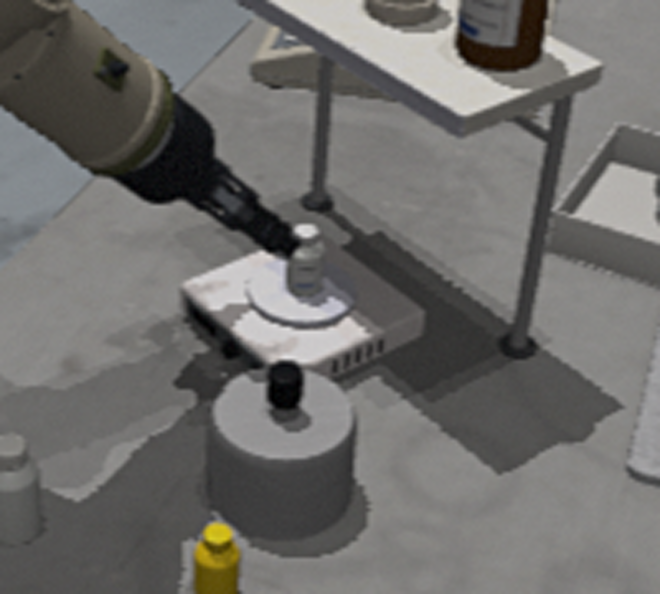

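View pics/t14.png

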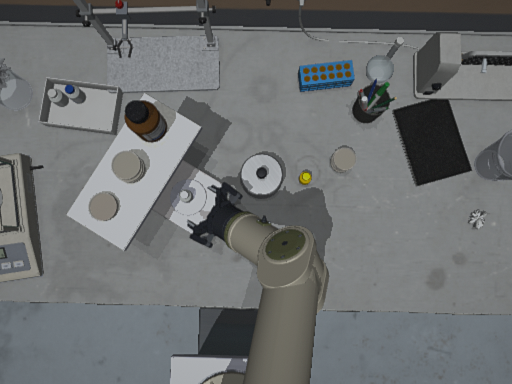

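The bottle stands upright: wrist cap (258,197), plate columns 204–312. I'll measure its offset and refit the plate in this sharper view.

Run:
```python
from h import *
c,K,T=load("w14"); s,Ks,Ts=load("s14"); t,Kt,Tt=load("t14")
def st_(x): return np.clip((x.astype(float)-40)*1.7,0,255).astype(np.uint8)
cv2.imwrite("pics/z14w.png",st_(cv2.resize(c[150:330,165:350,::-1],None,fx=3.2,fy=3.2,interpolation=cv2.INTER_CUBIC)))
b=st_(cv2.resize(s[165:215,245:300,::-1],None,fx=8,fy=8,interpolation=cv2.INTER_CUBIC)); a=st_(cv2.resize(t[175:225,165:215,::-1],None,fx=7,fy=8,interpolation=cv2.INTER_CUBIC))
cv2.imwrite("pics/z14s.png",np.hstack([b,a]))
```

View pics/z14w.png

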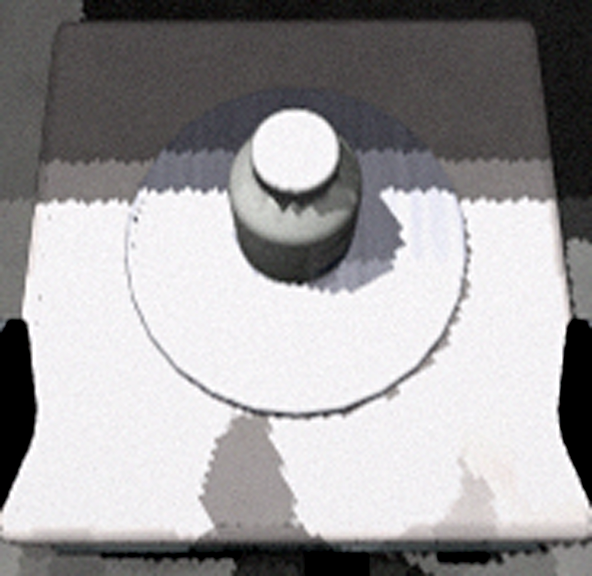

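View pics/z14s.png

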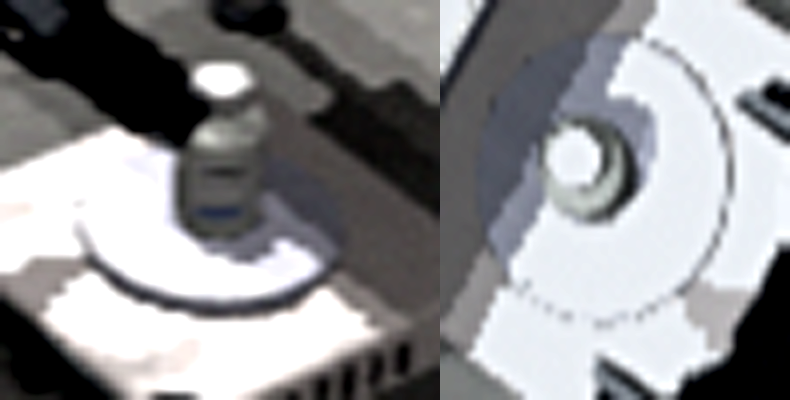

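Run:
```python
from h import *
from scipy.optimize import least_squares
c,K,T=load("w14"); s,Ks,Ts=load("s14"); t,Kt,Tt=load("t14")
P=[(126,260),(140,190),(185,122),(300,86),(410,122),(468,240),(452,320),(390,385),(295,411),(210,385),(150,330)]
X=np.array([onz(K,T,(x+.5)/3.2-.5+165,(y+.5)/3.2-.5+150,.044)[:2] for x,y in P])
r=least_squares(lambda q:np.hypot(*(X-q[:2]).T)-q[2],[.555,.122,.046]); print("plate",r.x.round(4),np.abs(r.fun).max().round(4))
w=((296+.5)/3.2-.5+165,(149+.5)/3.2-.5+150); sc=((222+.5)/8-.5+245,(80+.5)/8-.5+165); tp=((573-440+.5)/7-.5+165,(157+.5)/8-.5+175)
print(w,sc,tp)
for a,b in (((K,T,*w),(Ks,Ts,*sc)),((K,T,*w),(Kt,Tt,*tp)),((Kt,Tt,*tp),(Ks,Ts,*sc))): print(tri(ray(*a),ray(*b)))
print("cap z=.102",onz(K,T,*w,.102),onz(Ks,Ts,*sc,.102),onz(Kt,Tt,*tp,.102))
# housing corners w14
C=np.array([onz(K,T,x/3.2+164.6,y/3.2+149.6,.036)[:2] for x,y in [(60,24),(540,24),(2,540),(592,538)]]); print(C.round(4).tolist(),C.mean(0), np.hypot(*(C[1]-C[0])),np.hypot(*(C[3]-C[2])),np.hypot(*(C[2]-C[0])),np.hypot(*(C[3]-C[1])))
d=C[1]-C[0];print(np.degrees(np.arctan2(d[1],d[0]))+90)
```

```text
plate [0.5545 0.1272 0.0458] 0.0007
(257.15625, 196.21875) (272.3125, 174.5625) (183.57142857142858, 194.1875)
(array([0.55420381, 0.12795762, 0.09919286]), [np.float64(0.0005112219580066039), np.float64(0.000511221958006592)])
(array([0.55339036, 0.12536231, 0.1064245 ]), [np.float64(0.0003840965511922418), np.float64(0.0003840965511921834)])
(array([0.55431409, 0.12621319, 0.10004811]), [np.float64(2.7022244224817537e-05), np.float64(2.7022244224635737e-05)])
cap z=.102 [0.55402227 0.12723794 0.102     ] [0.55530926 0.12351332 0.102     ] [0.55411555 0.12588441 0.102     ]
[[0.5264, 0.2252], [0.6545, 0.1511], [0.4544, 0.0982], [0.5791, 0.0267]] [0.5535915  0.12531618] 0.14795430024217124 0.14369394740306957 0.14599690844883484 0.14551085313064197
59.94950802436672
```

The plate averages (0.553, 0.126) and the bottle (0.554, 0.126), so it is centred within about 2 mm. Its cap height of ≈0.100–0.102 means it stands on the plate. Back to the lid.

Run:
```python
from plan import *
s=st(); Rg=Rt(43,False); G=np.array([.6189,-.0468,.0862])
rows([((.51,.035,.20),Rg),((.572,-.12,.19),Rg),(G-.08*Rg[:,2],Rg,2)],dp=.045,q=.001)
```

```text
t 19.25 p [0.5317, 0.0909, 0.1181] gap 0.999 F [-0.2, 0.8, -0.7] j [13.0, 12.0, -1.0, 122.0, -59.0, 49.0, 24.0]
[[[0.004,0.003,-0.033],[-0.1,0.0,0.0],1],[[0.004,0.003,-0.034],[0.0,0.0,0.0],1],[[0.004,0.003,-0.033],[-0.1,0.0,0.0],1],[[-0.02,0.033,-0.016],[0.0,0.0,0.0],1],[[-0.021,0.033,-0.016],[0.0,0.0,0.0],1],[[-0.02,0.033,-0.016],[0.0,0.0,0.0],1],[[-0.021,0.032,-0.015],[0.0,0.0,0.0],1],[[-0.004,0.002,0.027],[0.0,0.0,0.0],1]]
[[[-0.003,0.002,0.028],[0.0,0.0,0.0],1]]
end [0.5915, -0.0937, 0.1447] rows 9
```

Call:
{"name": "drive_tool", "arguments": {"moves": [[[0.004,0.003,-0.033],[0,0,0],1],[[0.004,0.003,-0.034],[0,0,0],1],[[0.004,0.003,-0.033],[0,0,0],1],[[-0.02,0.033,-0.016],[0,0,0],1],[[-0.021,0.033,-0.016],[0,0,0],1],[[-0.02,0.033,-0.016],[0,0,0],1],[[-0.021,0.032,-0.015],[0,0,0],1],[[-0.004,0.002,0.027],[0,0,0],1]]}}

```text
t: 20.05
tool_pos: [0.5841, -0.1168, 0.1679]
eef_rot: [[0.37, 0.862, 0.347], [0.634, -0.508, 0.584], [0.679, 0.004, -0.734]]
wrist_force: [0.3, 0.3, -1.1]
finger_gap: 1.0
```

Call:
{"name": "drive_tool", "arguments": {"moves": [[[-0.003,0.002,0.028],[0,0,0],1],[[0,0,0],[0,0,0],1],[[0,0,0],[0,0,0],1],[[0,0,0],[0,0,0],1]]}}

```text
t: 20.45
tool_pos: [0.5922, -0.0953, 0.1461]
eef_rot: [[0.366, 0.866, 0.341], [0.634, -0.5, 0.59], [0.681, -0.0, -0.732]]
wrist_force: [0.8, -0.2, 0.6]
finger_gap: 1.0
```

Run:
```python
from plan import *
import cv2
from h import *
d=manip.snapshot("wrist"); np.savez("pics/w15.npz",**d); cv2.imwrite("pics/w15.png",d["color"][:,:,::-1])
s=st(); print(np.round(s["eef_rot"],3).tolist())
c,K,T=load("w15"); x0,y0=215,160; m=(c[y0:260,x0:300].max(2)<40).astype(np.uint8); n,l,q,ce=cv2.connectedComponentsWithStats(m); i=1+np.argmax(q[1:,4]); x,y,w,h,a=q[i]; k=(x0+x+(w-1)/2,y0+y+(h-1)/2); print(k,w,h,onz(K,T,*k,.1))
Rg=Rt(43,False); G=np.array([.6189,-.0468,.0862])
rows([(G,Rg)],dp=.018,q=.0005)
```

```text
t 20.5 p [0.5922, -0.0956, 0.1464] gap 1.003 F [0.1, -0.4, 0.6] j [24.0, 23.0, 8.0, 101.0, -51.0, 67.0, 27.0]
[[0.366, 0.866, 0.341], [0.634, -0.5, 0.59], [0.681, 0.001, -0.732]]
(np.float64(255.0), np.float64(211.5)) 35 42 [ 0.61198145 -0.05702301  0.1       ]
[[[0.0,-0.0005,0.0165],[0.0,0.0,0.0],1],[[0.0,0.0,0.0165],[0.0,0.0,0.0],1],[[0.0,-0.0005,0.0165],[0.0,0.0,0.0],1],[[0.0,0.0,0.016],[0.0,0.0,0.0],1],[[-0.0005,-0.0005,0.0165],[0.0,0.0,0.0],1]]
end [0.6187, -0.0468, 0.086] rows 5
```

View pics/w15.png

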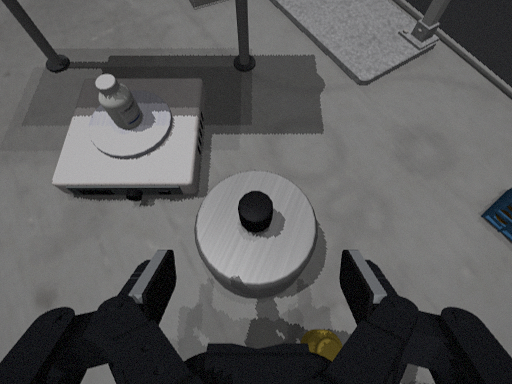

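The knob at (255,211) gives (0.612, -0.057), where I left it. The bottle stands on the plate at upper left (110,100). Advancing to grip.

Call:
{"name": "drive_tool", "arguments": {"moves": [[[0,-0.0005,0.0165],[0,0,0],1],[[0,0,0.0165],[0,0,0],1],[[0,-0.0005,0.0165],[0,0,0],1],[[0,0,0.016],[0,0,0],1],[[-0.0005,0,0.0165],[0,0,0],1],[[0,0,0],[0,0,0],1],[[0,0,0],[0,0,0],1],[[0,0,0],[0,0,0],1]]}}

```text
t: 21.3
tool_pos: [0.619, -0.047, 0.0855]
eef_rot: [[0.366, 0.866, 0.341], [0.634, -0.5, 0.59], [0.681, -0.0, -0.732]]
wrist_force: [0.5, -0.2, 0.4]
finger_gap: 1.0
```

Call:
{"name": "drive_tool", "arguments": {"moves": [[[0,0,0],[0,0,0],0.5],[[0,0,0],[0,0,0],0.3],[[0,0,0],[0,0,0],0.2],[[0,0,0],[0,0,0],0.1],[[0,0,0],[0,0,0],0.0],[[0,0,0],[0,0,0],0.0],[[0,0,0],[0,0,0],0.0]], "squeeze": 60}}

```text
t: 22.0
tool_pos: [0.6188, -0.0462, 0.0854]
eef_rot: [[0.366, 0.866, 0.34], [0.634, -0.5, 0.591], [0.682, -0.001, -0.732]]
wrist_force: [-3.1, -1.2, 4.6]
finger_gap: 0.286
```

Run:
```python
from plan import *
import cv2
d=manip.snapshot("wrist"); cv2.imwrite("pics/w16.png",d["color"][:,:,::-1])
s=st(); print(np.round(s["eef_rot"],3).tolist())
```

```text
t 22.05 p [0.6188, -0.0462, 0.0853] gap 0.288 F [-2.8, -1.4, 4.0] j [20.0, 28.0, 5.0, 104.0, -56.0, 59.0, 29.0]
[[0.366, 0.866, 0.34], [0.634, -0.5, 0.591], [0.682, -0.001, -0.732]]
```

View pics/w16.png

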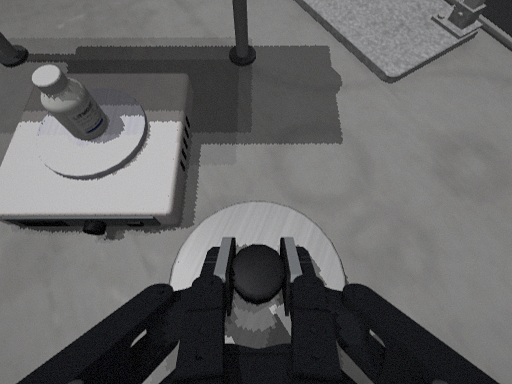

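Gripped as before, with the knob at (258,272). Lifting high enough for the rim to pass over the bottle's 102 mm top.

Run:
```python
from plan import *
s=st(); Rg=Rt(43,False); p=np.array(s["tool_pos"])
F=np.array([.5612,.1374,.1218])
rows([(p+[0,0,.118],Rg,6),(F+[0,0,.080],Rg)],grip=0,dp=.028,q=.001)
```

```text
t 22.05 p [0.6188, -0.0462, 0.0853] gap 0.288 F [-2.8, -1.4, 4.0] j [20.0, 28.0, 5.0, 104.0, -56.0, 59.0, 29.0]
[[[0.013,0.0,-0.014],[0.0,0.0,0.0],0],[[0.013,0.0,-0.014],[0.0,0.0,0.0],0],[[0.014,0.0,-0.015],[0.0,0.0,0.0],0],[[0.013,0.0,-0.014],[0.0,0.0,0.0],0],[[0.014,0.0,-0.015],[0.0,0.0,0.0],0],[[0.013,0.0,-0.014],[-0.1,0.0,0.0],0],[[0.014,-0.02,0.013],[0.0,0.0,0.0],0],[[0.013,-0.02,0.013],[0.0,0.0,0.0],0]]
[[[0.014,-0.02,0.013],[0.0,0.0,0.0],0],[[0.013,-0.02,0.013],[0.0,0.0,0.0],0],[[0.014,-0.021,0.012],[0.0,0.0,0.0],0],[[0.013,-0.02,0.013],[0.0,0.0,0.0],0],[[0.014,-0.021,0.012],[0.0,0.0,0.0],0]]
end [0.5611, 0.1375, 0.2024] rows 13
```

Call:
{"name": "drive_tool", "arguments": {"moves": [[[0.007,0,-0.007],[0,0,0],0],[[0.013,0,-0.014],[0,0,0],0],[[0.014,0,-0.015],[0,0,0],0],[[0.013,0,-0.014],[0,0,0],0],[[0.014,0,-0.015],[0,0,0],0],[[0.013,0,-0.014],[0,0,0],0],[[0.006,0,-0.007],[0,0,0],0],[[0,0,0],[0,0,0],0]]}}

```text
t: 22.85
tool_pos: [0.6194, -0.0465, 0.2039]
eef_rot: [[0.365, 0.866, 0.341], [0.634, -0.5, 0.59], [0.682, 0.001, -0.732]]
wrist_force: [0.7, 0.2, -1.1]
finger_gap: 0.29
```

Run:
```python
from plan import *
s=st(); print(np.round(s["eef_rot"],3).tolist())
import cv2
d=manip.snapshot("scene"); cv2.imwrite("pics/s17.png",cv2.resize(d["color"][105:285,180:380,::-1],None,fx=3.3,fy=3.3,interpolation=cv2.INTER_CUBIC))
```

```text
t 22.85 p [0.6194, -0.0465, 0.2039] gap 0.29 F [0.7, 0.2, -1.1] j [19.0, 19.0, 7.0, 99.0, -50.0, 68.0, 17.0]
[[0.365, 0.866, 0.341], [0.634, -0.5, 0.59], [0.682, 0.001, -0.732]]
```

View pics/s17.png

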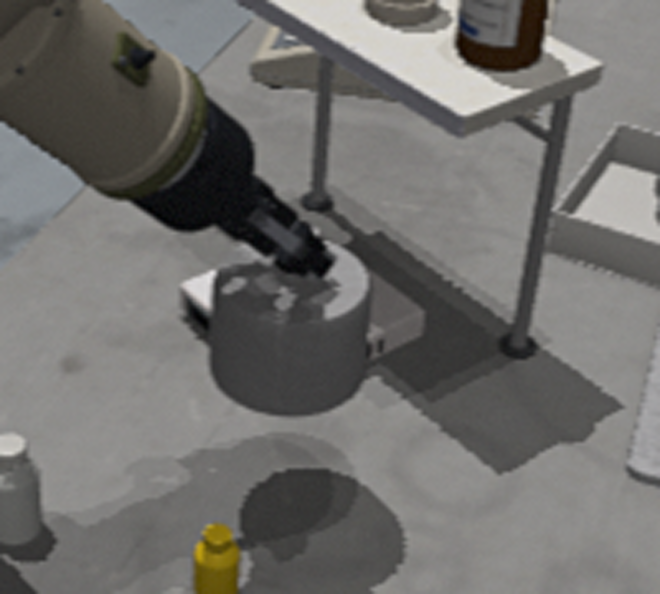

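The lid hangs level. Moving it over the bottle, easing in at the end.

Call:
{"name": "drive_tool", "arguments": {"moves": [[[0.007,-0.01,0.0065],[0,0,0],0],[[0.013,-0.02,0.013],[0,0,0],0],[[0.014,-0.02,0.013],[0,0,0],0],[[0.013,-0.02,0.013],[0,0,0],0],[[0.014,-0.021,0.012],[0,0,0],0],[[0.013,-0.02,0.013],[0,0,0],0],[[0.009,-0.014,0.008],[0,0,0],0],[[0.006,-0.009,0.0055],[0,0,0],0]]}}

```text
t: 23.7
tool_pos: [0.5624, 0.129, 0.201]
eef_rot: [[0.366, 0.867, 0.337], [0.634, -0.498, 0.592], [0.681, -0.003, -0.732]]
wrist_force: [-0.1, 0.4, -2.1]
finger_gap: 0.285
```

Call:
{"name": "drive_tool", "arguments": {"moves": [[[0.003,-0.005,0.003],[0,0,0],0],[[0,0,0],[0,0,0],0],[[0,0,0],[0,0,0],0],[[0,0,0],[0,0,0],0]]}}

```text
t: 24.1
tool_pos: [0.5623, 0.1316, 0.2017]
eef_rot: [[0.367, 0.865, 0.341], [0.633, -0.501, 0.59], [0.681, -0.001, -0.732]]
wrist_force: [-0.5, -0.0, -2.1]
finger_gap: 0.287
```

Run:
```python
from plan import *
from h import *
for n,k in (("scene","s18"),("wrist","w18"),("top","t18")):
    d=manip.snapshot(n); np.savez(f"pics/{k}.npz",**d); c=d["color"][:,:,::-1]
    cv2.imwrite(f"pics/{k}.png",cv2.resize(c[105:285,180:380],None,fx=3.3,fy=3.3,interpolation=cv2.INTER_CUBIC) if n=="scene" else c)
s=st(); print(np.round(s["eef_rot"],3).tolist())
Rg=Rt(43,False); F=np.array([.5612,.1374,.1218])
rows([(F+[0,0,.012],Rg,6)],grip=0,q=.0005)
```

```text
t 24.25 p [0.5621, 0.1321, 0.2016] gap 0.288 F [0.1, -0.3, -1.9] j [7.0, 7.0, -1.0, 115.0, -52.0, 52.0, 7.0]
[[0.367, 0.866, 0.34], [0.633, -0.501, 0.59], [0.681, -0.001, -0.732]]
[[[-0.007,-0.0005,0.0085],[0.0,0.0,0.0],0],[[-0.007,-0.0005,0.009],[0.0,0.0,0.0],0],[[-0.0075,-0.0005,0.0085],[0.0,0.0,0.0],0],[[-0.007,-0.0005,0.009],[0.0,0.0,0.0],0],[[-0.0075,-0.0005,0.0085],[0.0,0.0,0.0],0],[[-0.007,-0.001,0.009],[0.0,0.0,-0.1],0]]
end [0.5611, 0.1376, 0.1339] rows 6
```

View pics/s18.png

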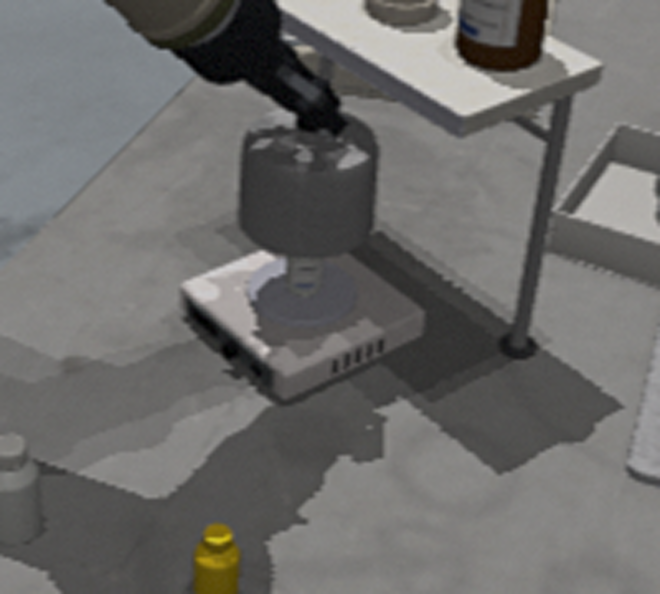

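View pics/w18.png

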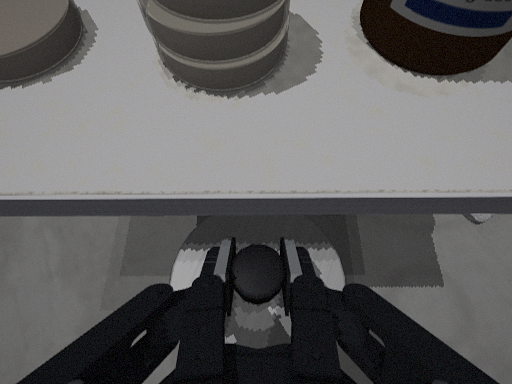

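The lid is over the bottle, which still stands upright below. A small horizontal correction first, then straight down.

Call:
{"name": "drive_tool", "arguments": {"moves": [[[0.003,-0.0035,0.003],[0,0,0],0],[[0,0,0],[0,0,0],0],[[0,0,0],[0,0,0],0],[[0,0,0],[0,0,0],0]]}}

```text
t: 24.65
tool_pos: [0.5608, 0.1383, 0.2016]
eef_rot: [[0.366, 0.866, 0.34], [0.634, -0.499, 0.591], [0.682, -0.001, -0.732]]
wrist_force: [0.5, -0.2, -3.2]
finger_gap: 0.288
```

Call:
{"name": "drive_tool", "arguments": {"moves": [[[-0.004,0,0.0045],[0,0,0],0],[[-0.008,0,0.009],[0,0,0],0],[[-0.0085,0,0.009],[0,0,0],0],[[-0.008,0,0.009],[0,0,0],0],[[-0.0085,0,0.009],[0,0,0],0],[[-0.004,0,0.0045],[0,0,0],0],[[0,0,0],[0,0,0],0],[[0,0,0],[0,0,0],0]]}}

```text
t: 25.45
tool_pos: [0.5612, 0.1389, 0.1407]
eef_rot: [[0.366, 0.866, 0.34], [0.633, -0.5, 0.591], [0.682, -0.001, -0.732]]
wrist_force: [0.6, 0.1, -2.9]
finger_gap: 0.289
```

Run:
```python
from plan import *
from h import *
for n,k in (("scene","s19"),("wrist","w19")):
    d=manip.snapshot(n); np.savez(f"pics/{k}.npz",**d); c=d["color"][:,:,::-1]
    cv2.imwrite(f"pics/{k}.png",cv2.resize(c[145:235,215:325],None,fx=6,fy=6,interpolation=cv2.INTER_CUBIC) if n=="scene" else c)
s=st(); print(np.round(s["eef_rot"],3).tolist())
Rg=Rt(43,False); F=np.array([.5612,.1374,.1218])
rows([(F+[0,0,.003],Rg,3)],grip=0,q=.0005)
```

```text
t 25.55 p [0.5615, 0.1389, 0.1413] gap 0.286 F [-0.7, -0.1, -2.2] j [7.0, 11.0, -2.0, 118.0, -58.0, 46.0, 16.0]
[[0.365, 0.866, 0.341], [0.634, -0.5, 0.591], [0.682, -0.0, -0.731]]
[[[-0.004,0.0,0.0035],[0.0,0.0,0.0],0],[[-0.004,0.0005,0.004],[0.0,0.0,0.0],0],[[-0.0045,0.0,0.0035],[0.0,0.0,0.0],0]]
end [0.5611, 0.1372, 0.1247] rows 3
```

View pics/s19.png

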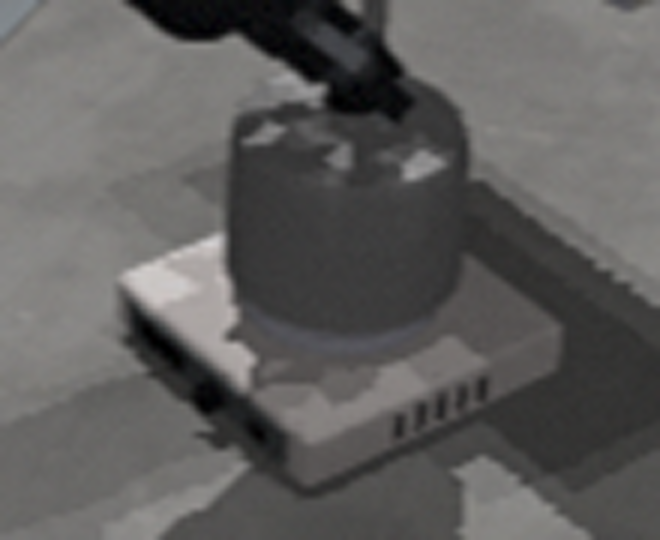

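View pics/w19.png

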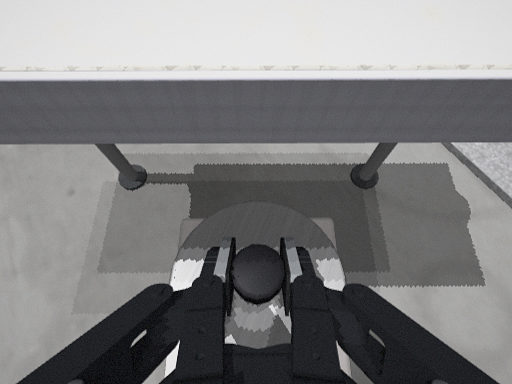

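Plate showing at columns 255–435 under a lid rim of 230–465: they share a centre of about 346. Continuing down slowly with force checks.

Call:
{"name": "drive_tool", "arguments": {"moves": [[[-0.004,0.0,0.0035],[0,0,0],0],[[-0.003,0.0005,0.0025],[0,0,0],0],[[0,0,0],[0,0,0],0],[[0,0,0],[0,0,0],0]]}}

```text
t: 25.95
tool_pos: [0.5609, 0.1377, 0.1314]
eef_rot: [[0.367, 0.866, 0.34], [0.634, -0.5, 0.591], [0.681, -0.001, -0.732]]
wrist_force: [-0.3, -0.1, -2.4]
finger_gap: 0.29
```

Call:
{"name": "drive_tool", "arguments": {"moves": [[[-0.0015,0,0.001],[0,0,0],0],[[-0.0015,0,0.0015],[0,0,0],0],[[0,0,0],[0,0,0],0],[[0,0,0],[0,0,0],0]]}}

```text
t: 26.35
tool_pos: [0.5607, 0.1374, 0.1276]
eef_rot: [[0.366, 0.866, 0.34], [0.634, -0.5, 0.591], [0.681, -0.001, -0.732]]
wrist_force: [0.2, 0.2, -1.7]
finger_gap: 0.289
```

The rim is past the plate's top edge with no contact. The last 6 mm.

Call:
{"name": "drive_tool", "arguments": {"moves": [[[-0.001,0,0.001],[0,0,0],0],[[-0.001,0,0.001],[0,0,0],0],[[-0.0005,0,0.0005],[0,0,0],0],[[0,0,0],[0,0,0],0]]}}

```text
t: 26.75
tool_pos: [0.5606, 0.1373, 0.1239]
eef_rot: [[0.366, 0.866, 0.34], [0.634, -0.5, 0.591], [0.681, -0.001, -0.732]]
wrist_force: [-0.5, -0.1, -2.9]
finger_gap: 0.289
```

Call:
{"name": "drive_tool", "arguments": {"moves": [[[-0.0005,0,0.0005],[0,0,0],0],[[-0.0005,0,0.0005],[0,0,0],0],[[0,0,0],[0,0,0],0],[[0,0,0],[0,0,0],0]]}}

```text
t: 27.15
tool_pos: [0.5607, 0.1372, 0.1227]
eef_rot: [[0.366, 0.866, 0.34], [0.634, -0.5, 0.591], [0.681, -0.001, -0.732]]
wrist_force: [-0.2, -0.1, -2.8]
finger_gap: 0.288
```

Call:
{"name": "drive_tool", "arguments": {"moves": [[[-0.0005,0,0.0005],[0,0,0],0],[[0,0,0],[0,0,0],0],[[0,0,0],[0,0,0],0]]}}

```text
t: 27.45
tool_pos: [0.5606, 0.1372, 0.122]
eef_rot: [[0.366, 0.866, 0.34], [0.634, -0.5, 0.591], [0.681, -0.001, -0.732]]
wrist_force: [-0.5, -0.2, -2.5]
finger_gap: 0.286
```

Call:
{"name": "drive_tool", "arguments": {"moves": [[[-0.0005,0,0.0005],[0,0,0],0],[[0,0,0],[0,0,0],0],[[0,0,0],[0,0,0],0]]}}

```text
t: 27.75
tool_pos: [0.5607, 0.1372, 0.1214]
eef_rot: [[0.366, 0.866, 0.34], [0.634, -0.499, 0.591], [0.682, -0.001, -0.732]]
wrist_force: [-0.9, -0.1, -1.5]
finger_gap: 0.289
```

Call:
{"name": "drive_tool", "arguments": {"moves": [[[-0.0005,0,0.0005],[0,0,0],0],[[0,0,0],[0,0,0],0],[[0,0,0],[0,0,0],0]]}}

```text
t: 28.05
tool_pos: [0.5609, 0.1373, 0.1214]
eef_rot: [[0.365, 0.866, 0.34], [0.633, -0.499, 0.591], [0.682, -0.0, -0.731]]
wrist_force: [-4.1, -0.9, 6.0]
finger_gap: 0.288
```

Seated contact: +6 N at TCP z 0.1214, against 0.1213–0.1221 expected. I'll release and back out along the lean.

Call:
{"name": "drive_tool", "arguments": {"moves": [[[0,0,0],[0,0,0],0.35],[[0,0,0],[0,0,0],0.5],[[0,0,0],[0,0,0],0.8],[[0,0,0],[0,0,0],1],[[0,0,0],[0,0,0],1]]}}

```text
t: 28.55
tool_pos: [0.5606, 0.1371, 0.1205]
eef_rot: [[0.366, 0.866, 0.34], [0.634, -0.5, 0.591], [0.681, -0.001, -0.732]]
wrist_force: [-0.7, -0.1, 0.6]
finger_gap: 0.98
```

Call:
{"name": "drive_tool", "arguments": {"moves": [[[0,0,-0.015],[0,0,0],1],[[0,0,-0.03],[0,0,0],1],[[0,0,-0.04],[0,0,0],1],[[0,0,-0.04],[0,0,0],1],[[0,0,-0.03],[0,0,0],1],[[0,0,0],[0,0,0],1],[[0,0,0],[0,0,0],1]]}}

```text
t: 29.25
tool_pos: [0.508, 0.0448, 0.2348]
eef_rot: [[0.366, 0.866, 0.342], [0.634, -0.501, 0.59], [0.682, 0.001, -0.732]]
wrist_force: [-0.1, -0.1, -0.8]
finger_gap: 1.001
```

Run:
```python
from plan import *
from h import *
s=st()
for n,k in (("scene","s20"),("wrist","w20"),("top","t20")):
    d=manip.snapshot(n); np.savez(f"pics/{k}.npz",**d); c=d["color"][:,:,::-1]
    cv2.imwrite(f"pics/{k}.png",cv2.resize(c[145:235,215:325],None,fx=6,fy=6,interpolation=cv2.INTER_CUBIC) if n=="scene" else c)
def bb(k,p,r,th=40):
    c,K,T=load(k); u,v=proj(K,T,p).astype(int); x0,y0=u-r,v-r; m=(c[y0:v+r,x0:u+r].max(2)<th).astype(np.uint8); n,l,q,ce=cv2.connectedComponentsWithStats(m); i=1+np.argmax(q[1:,4]); x,y,w,h,a=q[i]; print(k,w,h); return K,T,x0+x+(w-1)/2,y0+y+(h-1)/2
p=[.5545,.1262,.136]
a=bb("s20",p,12); b=bb("w20",p,25); t=bb("t20",p,12,45)
for x,y in ((a,b),(a,t),(b,t)): print(tri(ray(*x),ray(*y)))
print(onz(*b,.136),onz(*a,.136))
```

```text
t 29.25 p [0.508, 0.0448, 0.2348] gap 1.001 F [-0.1, -0.1, -0.8] j [15.0, 1.0, 5.0, 116.0, -49.0, 63.0, 12.0]
s20 9 13
w20 26 34
t20 11 11
(array([0.55439329, 0.12764648, 0.13314892]), [np.float64(0.0005848082787466011), np.float64(0.0005848082787466782)])
(array([0.55438613, 0.12462624, 0.13451659]), [np.float64(0.0005238599337928396), np.float64(0.0005238599337926634)])
(array([0.55257884, 0.1230269 , 0.14429445]), [np.float64(0.0005052755827173321), np.float64(0.0005052755827174717)])
[0.55418012 0.12684353 0.136     ] [0.55559266 0.12278539 0.136     ]
```

View pics/s20.png

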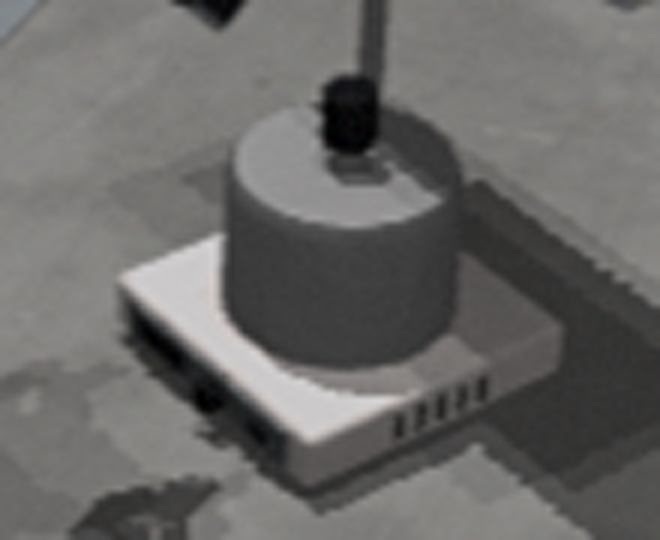

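View pics/w20.png

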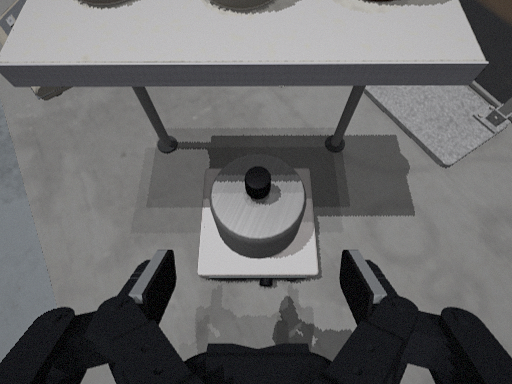

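View pics/t20.png

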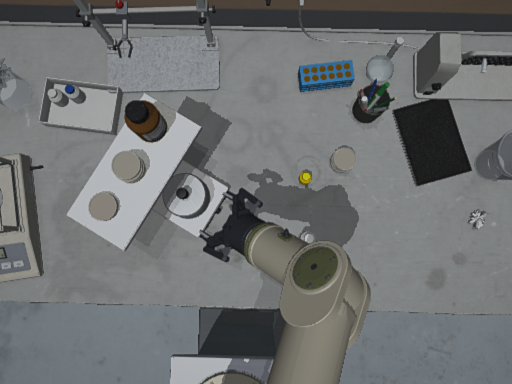

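The lid sits level and fully down: scene crop rim at (340,365) with no gap, knob centre near (0.5544, 0.126, 0.134). Nothing is touching it, and the other objects stand at their starting pixels. Handing in.

```bash
python3 -c "
from rig import manip
print(manip.job_done())"
```

```text
the job is handed in; nothing more can be done
None
```

I took the lid off by its knob with the gripper leaning 43° and set it knob-up on the bench at about (0.611, -0.059). I then stood the small bottle on the warmer's plate, put the lid back over it, and handed the job in at about 29.4 s. The job gives no verdict back, so what follows rests on my own checks.

- **Bottle:** before I covered it, it stood upright. It was at (0.554, 0.126) and the plate centre at (0.553, 0.126), so it is within about 2 mm of the middle. Its cap stood 0.099–0.106 m high, depending on the pair of views, against 0.102 expected.
- **Lid:** it touched down at tool height 0.1214, close to the 0.122 of the first grasp. It looks level, with no gap at the rim. The knob is at about (0.554, 0.126), within about 1–2 mm of the warmer's centre.
- **Other objects:** in the pictures, the larger bottle, the dishes and the yellow bottle had not visibly moved. I did not measure them again at the end. The gripper is open and well clear.

**Where checks disagreed:** camera views of the same point differed by 2–4 mm. One pair of views (wrist and top) put the knob at 0.144 m high instead of 0.136; the other two gave 0.133–0.135. The housing corners also gave sides of 135–149 mm in the later views instead of 150, so I took the centre from the plate circle, whose radius came out at 46–46.5 mm.

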